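# Put the washed filling knives away in their drawer

### The job

The filling knives have been washed: put every one of them, those in the lidded steel wash pan and any still lying on the bench in front of it, away in the top drawer of the small chest. Pull the top drawer right out to its stop and lift the lid off the pan by its knob and set it down flat on the bench beside the pan; lay the knives flat and lengthwise in the drawer with their handles to the front; then push the drawer fully shut and put the lid back properly on the pan. Leave the bottom drawer shut and do not disturb the other things on the bench.

Things in the scene. Friction and masses are not known exactly. Their poses are not given: they have to be found in the camera images.
- cabinet_drawer0 (a joint): travel in m of the top drawer of the wooden bench-top chest (300 deep, 280 wide, 170 high, fixed, two drawers one above the other, its front roughly towards the robot): 0 fully shut, 0.2136 fully out at its stop; starts shut or a little ajar; it slides along -x of its points below, moves easily (a few newtons) and stays where it is left
- cabinet_drawer1 (a joint): travel of the bottom drawer in m: 0 fully shut; must stay shut
- cabinet_drawer0_handle (a point): centre of the head of the top drawer's round steel knob (the head is 28 in diameter, 16 long, its axis along x, its centre 35 out from the drawer front, free all round); moves with the drawer; x points horizontally into the chest, y to its left seen from the robot, z up. It lies 38 below the chest's top
- drawer_in (a point): middle of the front edge of the top drawer's inner floor, just behind the drawer front; moves with the drawer; axes as the knob's. The inside reaches from here 255 back (x) and 119 to either side (y); side walls 53 and front 62 above this floor, chest's top 75 above it. Fully out, the part up to x = 207 is open to above
- pan: an open rectangular steel wash pan, outside 200 (x) by 188 (y), 60 high, walls and floor 4 thick; fixed. Origin: centre of its underside on the bench. At the start the lid is on it
- lid: the pan's loose metal lid, 212 (x) by 200 (y), 0.35 kg; origin: centre of the underside of its 3-thick sheet, z up. A wire rim 8 deep below the sheet fits inside the pan with 5 play. Seated, its origin is 60 above the bench over the pan's origin, x along the pan's x (either way round); laid on the bench its origin is 8 above the bench
- lid_knob (a point): centre of the black grip block on the lid, 42 (lid x) by 24 (lid y) by 24 high, its centre 30 above the lid's origin; grip it across the 24
- knife1: filling knife, 70 g, may be absent: wooden handle 90 long, 22 wide, 20 thick, and a thin steel blade 36 wide sticking out 60 beyond it at half its height. Origin: centre of the handle's underside; x runs along the knife to the blade (handle x -45 to 45, blade to 105, balance point near 25), y across, z up. Starts in the pan under the lid, handle to the pan's -x side
- knife2: filling knife, 70 g, may be absent: wooden handle 90 long, 22 wide, 20 thick, and a thin steel blade 42 wide sticking out 60 beyond it at half its height. Origin: centre of the handle's underside; x runs along the knife to the blade (handle x -45 to 45, blade to 105, balance point near 25), y across, z up. Starts in the pan under the lid, handle to the pan's -x side
- knife3: filling knife, 70 g, may be absent: wooden handle 90 long, 22 wide, 20 thick, and a thin steel blade 38 wide sticking out 60 beyond it at half its height. Origin: centre of the handle's underside; x runs along the knife to the blade (handle x -45 to 45, blade to 105, balance point near 25), y across, z up. Starts in the pan under the lid, handle to the pan's -x side
- knife4: filling knife, 70 g, may be absent: wooden handle 90 long, 22 wide, 20 thick, and a thin steel blade 40 wide sticking out 60 beyond it at half its height. Origin: centre of the handle's underside; x runs along the knife to the blade (handle x -45 to 45, blade to 105, balance point near 25), y across, z up. Starts on the bench in front of the pan, lying crosswise
- knife1_tip (a point): middle of the blade edge of knife1; axes as the knife's
- knife2_tip (a point): middle of the blade edge of knife2; axes as the knife's
- knife3_tip (a point): middle of the blade edge of knife3; axes as the knife's
- knife4_tip (a point): middle of the blade edge of knife4; axes as the knife's
- mix_pot: a white plastic mixing pot, 70 across, 85 high, between pan and chest; bystander; origin: centre of its underside
- tin_a: a small paint tin, 74 across, 90 high; bystander; origin: centre of its underside
- tape: a roll of masking tape lying flat, 104 across, 24 high; bystander; origin: centre of its underside
- brush: a paint brush, 200 long, lying on the bench; bystander; origin: on its underside, x from the handle to the bristles
Not all that is in view belongs to the job. Leave any turquoise look-alike of the knife4 alone.

How it is judged:
On the way, in this order (a step that is already met when the one before it is completed fails the run):
1. the top drawer is out at its stop and the lid lies flat on the bench, off the pan (value of joint cabinet_drawer0 above 0.2036 m and horizontal distance between lid and pan above 0.15 m and height (world z) of lid below 0.02 m and angle between lid's own z axis and vertical below 0.1 rad and linear speed of lid below 0.03 m/s), for 0.3 s.
2. every knife lies in the pulled-out top drawer, flat and lengthwise, handle to the front (value of joint cabinet_drawer0 above 0.15 m and x of knife1 in the frame of drawer_in between 0 and 0.256 m and y of knife1 in the frame of drawer_in between -0.119 and 0.119 m and z of knife1 in the frame of drawer_in between -0.006 and 0.04 m and x of knife1_tip in the frame of drawer_in between 0.1275 and 0.256 m and y of knife1_tip in the frame of drawer_in between -0.119 and 0.119 m and z of each of knife1_tip, knife2_tip, knife3_tip, knife4_tip in the frame of drawer_in below 0.05 m and angle between the x axis of each of knife1, knife2, knife3, knife4 and the x axis of drawer_in, either way round below 0.5 rad and angle between the z axis of each of knife1, knife2, knife3, knife4 and the z axis of drawer_in, either way round below 0.35 rad and linear speed of each of knife1, knife2, knife3, knife4 below 0.03 m/s and x of knife2 in the frame of drawer_in between 0 and 0.256 m and y of knife2 in the frame of drawer_in between -0.119 and 0.119 m and z of knife2 in the frame of drawer_in between -0.006 and 0.04 m and x of knife2_tip in the frame of drawer_in between 0.1275 and 0.256 m and y of knife2_tip in the frame of drawer_in between -0.119 and 0.119 m and x of knife3 in the frame of drawer_in between 0 and 0.256 m and y of knife3 in the frame of drawer_in between -0.119 and 0.119 m and z of knife3 in the frame of drawer_in between -0.006 and 0.04 m and x of knife3_tip in the frame of drawer_in between 0.1275 and 0.256 m and y of knife3_tip in the frame of drawer_in between -0.119 and 0.119 m and x of knife4 in the frame of drawer_in between 0 and 0.256 m and y of knife4 in the frame of drawer_in between -0.119 and 0.119 m and z of knife4 in the frame of drawer_in between -0.006 and 0.04 m and x of knife4_tip in the frame of drawer_in between 0.1275 and 0.256 m and y of knife4_tip in the frame of drawer_in between -0.119 and 0.119 m), for 0.3 s.
At the end, for the whole second after the job is handed in: Every knife lies at rest in the top drawer, flat (20 deg), lengthwise (28 deg), blade edge in the drawer's rear half; top drawer shut to 6 mm, bottom drawer to 10 mm; lid seated on the pan, centred to 10 mm, level to 2 deg, at rest (x of knife1 in the frame of drawer_in between 0 and 0.256 m and y of knife1 in the frame of drawer_in between -0.119 and 0.119 m and z of knife1 in the frame of drawer_in between -0.006 and 0.04 m and x of knife1_tip in the frame of drawer_in between 0.1275 and 0.256 m and y of knife1_tip in the frame of drawer_in between -0.119 and 0.119 m and z of each of knife1_tip, knife2_tip, knife3_tip, knife4_tip in the frame of drawer_in below 0.05 m and angle between the x axis of each of knife1, knife2, knife3, knife4 and the x axis of drawer_in, either way round below 0.5 rad and angle between the z axis of each of knife1, knife2, knife3, knife4 and the z axis of drawer_in, either way round below 0.35 rad and linear speed of each of knife1, knife2, knife3, knife4 below 0.03 m/s and x of knife2 in the frame of drawer_in between 0 and 0.256 m and y of knife2 in the frame of drawer_in between -0.119 and 0.119 m and z of knife2 in the frame of drawer_in between -0.006 and 0.04 m and x of knife2_tip in the frame of drawer_in between 0.1275 and 0.256 m and y of knife2_tip in the frame of drawer_in between -0.119 and 0.119 m and x of knife3 in the frame of drawer_in between 0 and 0.256 m and y of knife3 in the frame of drawer_in between -0.119 and 0.119 m and z of knife3 in the frame of drawer_in between -0.006 and 0.04 m and x of knife3_tip in the frame of drawer_in between 0.1275 and 0.256 m and y of knife3_tip in the frame of drawer_in between -0.119 and 0.119 m and x of knife4 in the frame of drawer_in between 0 and 0.256 m and y of knife4 in the frame of drawer_in between -0.119 and 0.119 m and z of knife4 in the frame of drawer_in between -0.006 and 0.04 m and x of knife4_tip in the frame of drawer_in between 0.1275 and 0.256 m and y of knife4_tip in the frame of drawer_in between -0.119 and 0.119 m and value of joint cabinet_drawer0 below 0.006 m and value of joint cabinet_drawer1 below 0.01 m and x of lid in the frame of pan between -0.01 and 0.01 m and y of lid in the frame of pan between -0.01 and 0.01 m and z of lid in the frame of pan between 0.055 and 0.064 m and angle between lid's own z axis and vertical below 0.04 rad and linear speed of lid below 0.02 m/s); the robot touches nothing.
It fails at once if the mixing pot or the small tin is knocked over or shoved more than 5 cm (distance of any of mix_pot, tin_a from where it was at the start of the episode above 0.05 m or angle between any of mix_pot, tin_a's own z axis and vertical above 0.7 rad).
It fails at once if the tape roll or brush is shoved more than 5 cm (distance of any of tape, brush from where it was at the start of the episode above 0.05 m or angle between any of tape, brush's own z axis and vertical above 0.7 rad).
It fails at once if the bottom drawer is pulled open (value of joint cabinet_drawer1 above 0.03 m).
Of knife1, knife2, knife3, knife4 only 2 to 4 are there at a start; the rules pass over those that are not, and their reading is None.
At some moment in a run one of knife4, lid may be knocked a few centimetres aside while the robot is not near it.
Once in a run the grip may slacken for a moment while it holds something.
It also fails if it takes over 210 s, if anything falls off the work surface, if the arm or the gripper's body presses on something with over 40 N, if the wrist force passes 120 N, or if a joint passes its speed limit or range.

### The arm

A 6-joint arm with a two-finger parallel gripper is mounted at the origin on the work surface. World frame = base frame: x ahead of the robot, y to its left, z up, the work surface at z = 0. Lengths are in m, angles in rad, forces in N, time in s.
With the tool pointing down it reaches from about 0.35 to 0.975 m from the base axis. Payload 7.1 kg.
Tool frame: the origin (TCP) lies at the very end of the fingers, on their centre line; the grasp point (between the pads) lies 19 mm behind it (ctrl.grip_depth is the z of the grasp point in the tool frame, in m); z points along the fingers, x is the direction in which the jaws open and shut, and the axes are right-handed (so a half turn about z gives the same grasp; the last joint's range is limited). The gripper opens to 88 mm and grips with 3 to 60 N. Pads are 20 mm wide; open, the fingers measure 115 mm over their backs; the gripper's body (75 mm by 178 mm) begins 61 mm behind the grasp point.
Start: joints at [-1.197, 0.423, 1.63, -0, 1.089, -0.019], TCP at [0.239, -0.577, 0.223] pointing down, gripper open.
Joint ranges: [-3, 3], [-0.9, 2.11], [0.09, 2.58], [-1.31, 4.45], [0.11, 2.69], [-2.54, 2.54]. Speed limits (rad/s): [2.39, 2.39, 3.01, 3.14, 3.14, 3.14].

### API

Orientations are given as a unit quaternion [x, y, z, w].
In Python, from station import telemetry, imaging, ctrl gives the robot as it stands. The module is installed in compiled form; this text tells all that it offers.
- The arm moves only by the tool servo_tool, never from a script. Its argument "targets" is a list of rows, each a list of 7 numbers: the finger opening in mm, from 0 to 87.8, then the shift along the tool's x, y, z in mm, then the turn, a rotation vector about the tool's x, y, z in degrees. In form: [[grip, tx, ty, tz, rx, ry, rz], ...]. A call has 1 to 5 rows; each row shifts and turns the commanded pose from where the row before left it, along the tool's axes as they then stand; what a row does not reach is not made up. A row lasts 1/12 s, in which the tool goes at most 41.7 mm and 7.16 degrees, less where a joint would pass 70% of its speed; a pose out of reach is approached as far as the arm can. A call is refused whole if a number of a shift passes 41.7 or a number of a turn 7.16, either way. A call with a gripper value outside its range is refused whole. The fingers move at their own pace and stop on an object; the grip force is fixed at half the most. Time passes only in rows, so rows that do not move let the fingers close. It gives the time, the measured TCP pose, the force and the opening at its end, in the units of the state.
- telemetry.state(): the state, without advancing time (a new reading comes with each control period).
- imaging.read_camera(name): name is "side" or "top"; returns a dict with "frame" (480x640x3 uint8, red, green, blue), "vfov" (degrees; the focal length in pixels is half the picture's height over the tangent of half this angle, whatever the lens; pixels are square), "cx", "cy" (the principal point, pixels), "view" (4x4, takes a point from world to camera coordinates). Camera axes: x right, y down, z forward; pixel columns grow to the right and rows downward; lengths in m; the calibration is good to about 2 mm. A picture is of the moment at which its call begins. There is no depth.
- ctrl.sign_off(): hands the job in, once; it reports no verdict.
The state is a dict: "t": time; "qpos": joint angles; "qvel": joint speeds; "joint_torque": joint torques, N m; "position": TCP position; "orientation": TCP orientation; "contact_force": force on the tool from outside, world axes, zero at the start; "ft_torque": the same for the moment, N m; "gripper_width": finger opening in m.
Only numpy, scipy, OpenCV 4.12 (cv2) and the standard library are available. Lean on these libraries where they do the work, as an engineer would, in place of code of your own. Each camera call takes 0.05 s, during which the arm holds its last target.

## Working session

There is one attempt and no reset: what is moved stays moved. The work goes in short steps, Python scripts to look and compute and a tool call to move; the robot and the scene stay as the last step left them, time stands still between calls to the robot, and variables do not carry over. Pictures are saved under pics/ and viewed, and the job is handed in when it is done.

Besides the shell and the picture viewer there is one more tool, called after "Emit:" as name([rows], argument=value, ...), one row to a line, values as JSON. servo_tool: Moves the arm, as the interface text tells. Its arguments: {"type":"object","properties":{"targets":{"type":"array","items":{"type":"array","items":{"type":"number"}}}},"required":["targets"]}

```bash
mkdir -p pics; cat > h.py <<'E'
import numpy as np, cv2
from station import telemetry, imaging, ctrl
def shot(name,out):
    d=imaging.read_camera(name); cv2.imwrite(out,d['frame'][:,:,::-1]); np.savez('cal_'+name,vfov=d['vfov'],cx=d['cx'],cy=d['cy'],view=d['view']); return d
def cal(name):
    d=np.load('cal_'+name+'.npz'); return float(d['vfov']),float(d['cx']),float(d['cy']),d['view']
def p2w(name,u,v,z):
    vf,cx,cy,V=cal(name); f=240/np.tan(np.radians(vf)/2)
    r=V[:3,:3].T@np.array([(u-cx)/f,(v-cy)/f,1]); c=-V[:3,:3].T@V[:3,3]
    return c+r*(z-c[2])/r[2]
def w2p(name,p):
    vf,cx,cy,V=cal(name); f=240/np.tan(np.radians(vf)/2)
    q=V[:3,:3]@np.array(p)+V[:3,3]; return cx+f*q[0]/q[2],cy+f*q[1]/q[2]
def crop(src,out,x0,y0,x1,y1,k):
    im=cv2.imread(src)[y0:y1,x0:x1]; cv2.imwrite(out,cv2.resize(im,None,fx=k,fy=k,interpolation=cv2.INTER_CUBIC))
E
python3 - <<'E'
from h import *
for n in('side','top'):
    d=shot(n,f'pics/{n}0.png'); V=d['view']; print(n,d['vfov'],d['cx'],d['cy'],(-V[:3,:3].T@V[:3,3]).round(3)); print(V.round(3))
print(telemetry.state())
E
```

```text
side 57.75881606855674 318.86037856734896 240.0142451250179 [0.093 0.577 0.834]
[[-0.862 -0.507 -0.021  0.39 ]
 [-0.349  0.622 -0.701  0.258]
 [ 0.368 -0.597 -0.713  0.905]
 [ 0.     0.     0.     1.   ]]
top 51.209704080694955 316.57837544032844 240.59113952640232 [ 0.306 -0.027  1.158]
[[ 0.013 -1.     0.013 -0.047]
 [-0.99  -0.015 -0.144  0.469]
 [ 0.144 -0.012 -0.99   1.101]
 [ 0.     0.     0.     1.   ]]
{'t': 0.1, 'qpos': array([-1.19701337e+00,  4.23749985e-01,  1.63059840e+00, -1.81148345e-05,
        1.08862665e+00, -1.90221281e-02]), 'qvel': array([-9.44811937e-05, -1.27588020e-04, -1.19580092e-03, -1.94060443e-03,
        6.27501991e-04,  5.22243931e-04]), 'joint_torque': array([ 9.45068382e-05, -5.45617068e+01, -2.74325073e+01,  6.44517085e-02,
        1.88006664e-02, -5.43089106e-05]), 'position': array([ 0.23906052, -0.57692701,  0.22199442]), 'orientation': array([ 8.31501194e-01, -5.55522535e-01, -5.71902532e-04, -3.88254905e-04]), 'contact_force': array([0.95718443, 0.4204871 , 0.49727044]), 'ft_torque': array([-0.04309686,  0.0264008 , -0.03728564]), 'gripper_width': 0.08810076893433191}
```

View pics/side0.png

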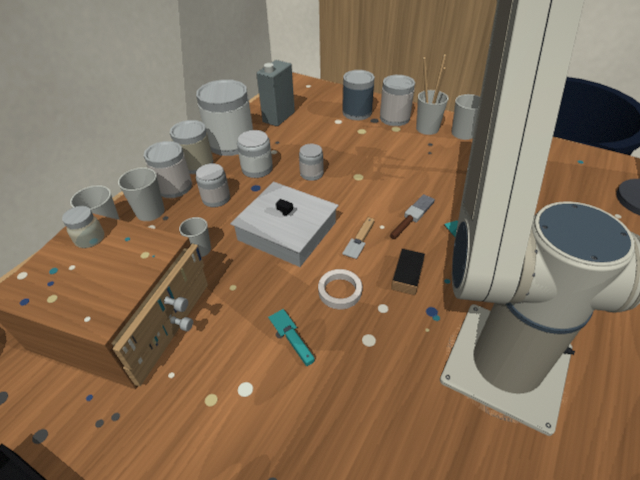

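View pics/top0.png

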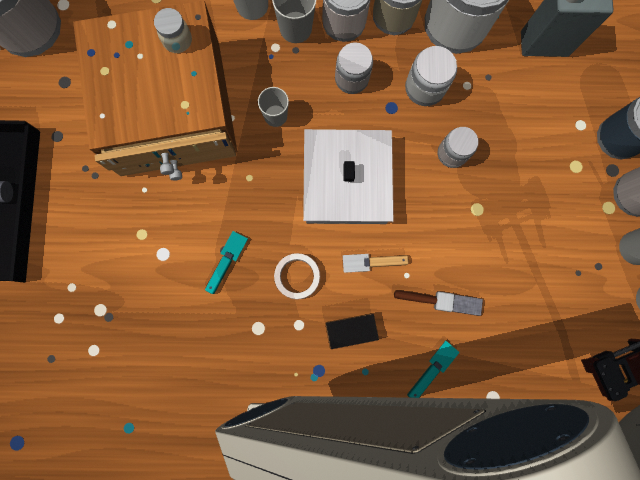

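The top picture shows several candidates for knife4:
- The wooden-handled steel knife at (375,262), which fits the description.
- The brush at (440,300).
- Turquoise look-alikes at (228,262) and (433,370).

I choose (375,262) and will check it in a close crop. The lid is at (349,176) and the top drawer's knob is near (170,160).

```bash
python3 - <<'E'
from h import *
crop('pics/top0.png','pics/c1.png',290,120,490,320,4)
crop('pics/top0.png','pics/c2.png',70,120,270,220,4)
crop('pics/side0.png','pics/c3.png',100,220,300,390,4)
crop('pics/side0.png','pics/c4.png',220,170,400,310,4)
im=[cv2.imread('pics/c%d.png'%i) for i in(1,2,3,4)]
print([i.shape for i in im])
E
sed -i 's/x/x/' h.py; python3 -c "
import cv2
im=cv2.imread('pics/c1.png');cv2.imwrite('pics/c1.png',cv2.resize(im,(600,600)))"
```

```text
[(800, 800, 3), (400, 800, 3), (680, 800, 3), (560, 720, 3)]
```

View pics/c1.png

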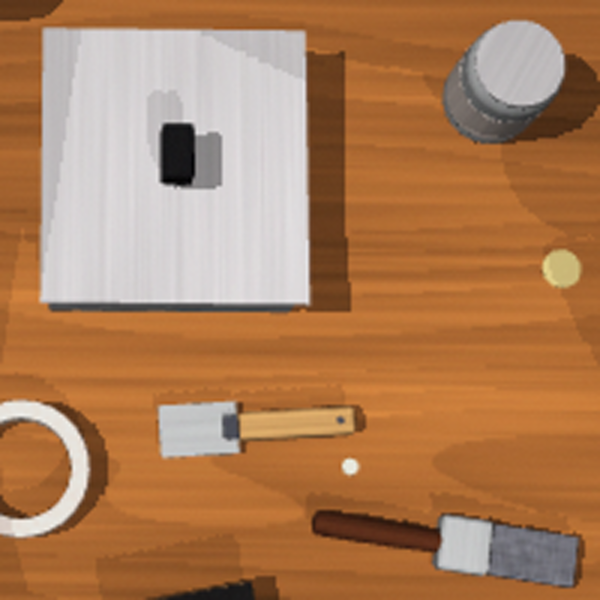

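View pics/c2.png

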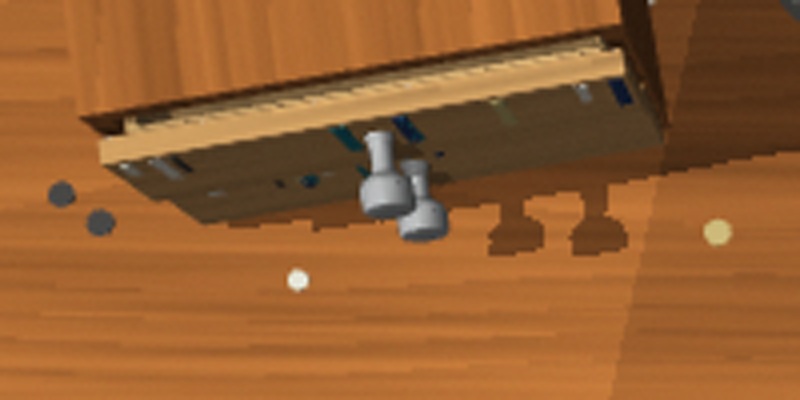

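View pics/c3.png

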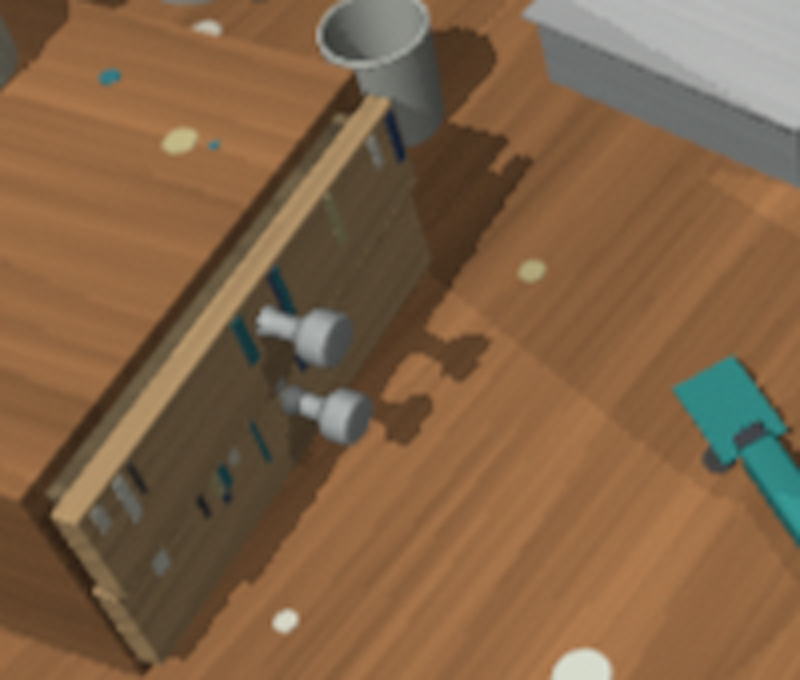

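View pics/c4.png

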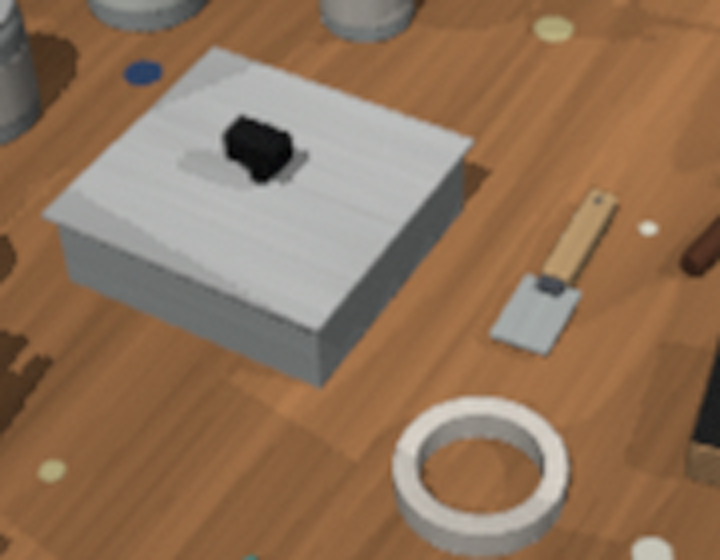

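```bash
cat >> h.py <<'E'
def tri(a,b):
    A=[];B=[]
    for n,(u,v) in(('top',a),('side',b)):
        vf,cx,cy,V=cal(n); f=240/np.tan(np.radians(vf)/2)
        for k,s in((0,(u-cx)/f),(1,(v-cy)/f)):
            A.append(V[k,:3]-s*V[2,:3]); B.append(s*V[2,3]-V[k,3])
    x,r,_,_=np.linalg.lstsq(np.array(A),np.array(B),rcond=None); return x, r
E
python3 - <<'E'
from h import *
np.set_printoptions(precision=4,suppress=True)
P=lambda u,v:(290+u/3,120+v/3)
L=np.array([p2w('top',*P(*q),.063) for q in((42,30),(305,30),(310,302),(40,301))]);print('lid',L,L.mean(0))
S=lambda u,v:(220+u/4,170+v/4)
Ls=np.array([p2w('side',*S(*q),.063) for q in((45,214),(216,46),(473,143),(320,330))]);print('lid side',Ls,Ls.mean(0))
print('knife top tip',p2w('top',*P(160,430),.01),'hend',p2w('top',*P(358,418),.02))
print('knife side tip',p2w('side',*S(519,343),.01),'hend',p2w('side',*S(605,197),.02))
C=lambda u,v:(70+u/4,120+v/4); D=lambda u,v:(100+u/4,220+v/4)
a=p2w('top',*C(80,115),.17);b=p2w('top',*C(622,28),.17);print('chest',a,b,np.linalg.norm(a-b))
a=p2w('side',*D(22,498),.17);b=p2w('side',*D(358,72),.17);print('chest s',a,b,np.linalg.norm(a-b))
print('knob',tri(C(388,195),D(320,337)))
print('drawer front top corners',tri(C(100,150),D(62,515)),tri(C(622,55),D(388,100)))
print('pot',p2w('top',273,97,.085),'tape',p2w('top',297,276,.024),'brush',p2w('top',397,294,.01),p2w('top',483,305,.01),'tin',p2w('top',462,138,.09))
print('sponge',p2w('top',327,330,.03),p2w('top',378,320,.03))
for q in((228,262),(433,370)):print('turq',p2w('top',*q,.01))
E
```

```text
lid [[ 0.7198 -0.0078  0.063 ]
 [ 0.7234 -0.2081  0.063 ]
 [ 0.5127 -0.21    0.063 ]
 [ 0.5104 -0.0097  0.063 ]] [ 0.6166 -0.1089  0.063 ]
lid side [[ 0.7207 -0.0088  0.063 ]
 [ 0.7237 -0.2087  0.063 ]
 [ 0.5115 -0.2054  0.063 ]
 [ 0.5099 -0.0094  0.063 ]] [ 0.6164 -0.1081  0.063 ]
knife top tip [ 0.4211 -0.1026  0.01  ] hend [ 0.4314 -0.2531  0.02  ]
knife side tip [ 0.4212 -0.1027  0.01  ] hend [ 0.4288 -0.2436  0.02  ]
chest [0.6318 0.4248 0.17  ] [0.683  0.1517 0.17  ] 0.2778639983165021
chest s [0.6324 0.4256 0.17  ] [0.6843 0.1533 0.17  ] 0.2772094953840201
knob (array([0.6052, 0.2789, 0.1312]), array([0.]))
drawer front top corners (array([0.6185, 0.4195, 0.1578]), array([0.])) (array([0.6716, 0.1525, 0.1548]), array([0.]))
pot [0.7879 0.063  0.085 ] tape [0.3895 0.0031 0.024 ] brush [ 0.3525 -0.2257  0.01  ] [ 0.3301 -0.4222  0.01  ] tin [ 0.6973 -0.3606  0.09  ]
sponge [ 0.2701 -0.0658  0.03  ] [ 0.2935 -0.1792  0.03  ]
turq [0.4204 0.1624 0.01  ]
turq [ 0.1842 -0.3047  0.01  ]
```

knife4's choice holds: the crop shows a wooden handle and steel blade at top (343–410, 262). The top drawer is slightly ajar. I'll open the drawer first.

```bash
cat >> h.py <<'E'
def plan(x,y,z,yaw=None,pr=True):
    from scipy.spatial.transform import Rotation as R
    s=telemetry.state(); r=R.from_quat(s['orientation']); M=r.as_matrix()
    cy=np.degrees(np.arctan2(M[1,0],M[0,0]))
    if yaw is None: T=r
    else:
        c,sn=np.cos(np.radians(yaw)),np.sin(np.radians(yaw)); T=R.from_matrix(np.array([[c,sn,0],[sn,-c,0],[0,0,-1]]))
    rv=np.degrees((r.inv()*T).as_rotvec()); d=np.array([x,y,z])-s['position']
    print('t%.1f pos'%s['t'],(s['position']*1000).round(1),'yaw %.1f'%cy,'F',s['contact_force'].round(1),'w %.1f'%(s['gripper_width']*1000))
    print(' turn deg',rv.round(1),'| then shift mm',(T.as_matrix().T@d*1000).round(1),'| shift if unturned',(M.T@d*1000).round(1), 'n',round(np.linalg.norm(d)*1000/40,1))
E
python3 - <<'E'
from h import *
plan(.605,.279,.24,-79.3)
E
```

```text
t0.1 pos [ 239.1 -576.9  222. ] yaw -67.5 F [1.  0.4 0.5] w 88.1
 turn deg [ 0.   0.1 11.8] | then shift mm [-773.1 -518.5  -18. ] | shift if unturned [-650.7 -665.7  -17.1] n 23.3
```

Emit:
servo_tool([
  [87,0,0,-4,0,0,5.9],
  [87,0,0,-4,0,0,5.9],
  [87,-32,-21.5,0,0,0,0],
  [87,-32,-21.5,0,0,0,0],
  [87,-32,-21.5,0,0,0,0],
])

```text
t: 0.52
position: [0.2847, -0.4698, 0.2301]
orientation: [0.769, -0.639, -0.0, -0.0]
contact_force: [1.0, 0.2, 0.4]
gripper_width: 0.0868
```

Emit:
servo_tool([
  [87,-32,-21.5,0,0,0,0],
  [87,-32,-21.5,0,0,0,0],
  [87,-32,-21.5,0,0,0,0],
  [87,-32,-21.5,0,0,0,0],
  [87,-32,-21.5,0,0,0,0],
])

```text
t: 0.93
position: [0.3608, -0.292, 0.2305]
orientation: [0.77, -0.638, -0.0, -0.0]
contact_force: [1.2, 0.0, 0.3]
gripper_width: 0.0872
```

Emit:
servo_tool([
  [87,-32,-21.5,0,0,0,0],
  [87,-32,-21.5,0,0,0,0],
  [87,-32,-21.5,0,0,0,0],
  [87,-32,-21.5,0,0,0,0],
  [87,-32,-21.5,0,0,0,0],
])

```text
t: 1.35
position: [0.4368, -0.1148, 0.2307]
orientation: [0.77, -0.638, -0.0, 0.0]
contact_force: [1.6, 0.0, -0.3]
gripper_width: 0.0872
```

Emit:
servo_tool([
  [87,-32,-21.5,0,0,0,0],
  [87,-32,-21.5,0,0,0,0],
  [87,-32,-21.5,0,0,0,0],
  [87,-32,-21.5,0,0,0,0],
  [87,-32,-21.5,0,0,0,0],
])

```text
t: 1.77
position: [0.5127, 0.0625, 0.2305]
orientation: [0.77, -0.638, -0.0, 0.0]
contact_force: [-0.1, 0.0, -0.3]
gripper_width: 0.0869
```

Emit:
servo_tool([
  [87,-32,-21.5,0,0,0,0],
  [87,-32,-21.5,0,0,0,0],
  [87,-32,-21.5,0,0,0,0],
  [87,-32,-21.5,0,0,0,0],
  [87,0,0,0,0,0,0],
])

```text
t: 2.18
position: [0.5753, 0.2078, 0.2304]
orientation: [0.771, -0.637, 0.0, -0.001]
contact_force: [-0.9, -0.6, 0.5]
gripper_width: 0.087
```

```bash
python3 - <<'E'
from h import *
plan(.605,.279,.113,-79.3)
E
```

```text
t2.2 pos [575.3 207.8 230.4] yaw -79.1 F [-0.9 -0.6  0.5] w 87.0
 turn deg [-0.1  0.1  0.2] | then shift mm [-64.5 -42.4 117.4] | shift if unturned [-64.1 -42.3 117.7] n 3.5
```

Emit:
servo_tool([
  [87,-32,-21,0,0,0,0],
  [87,-32,-21,0,0,0,0],
  [87,0,0,30,0,0,0],
  [87,0,0,30,0,0,0],
  [87,0,0,0,0,0,0],
])

```text
t: 2.6
position: [0.5988, 0.2716, 0.1645]
orientation: [0.77, -0.638, -0.002, 0.005]
contact_force: [-1.1, -0.5, -0.3]
gripper_width: 0.087
```

```bash
python3 - <<'E'
from h import *
plan(.605,.279,.113,-79.3)
shot('top','pics/top1.png');shot('side','pics/side1.png')
crop('pics/top1.png','pics/c5.png',70,100,270,220,4)
E
```

```text
t2.6 pos [598.8 271.6 164.5] yaw -79.2 F [-1.1 -0.5 -0.3] w 87.0
 turn deg [ 0.6 -0.1  0.1] | then shift mm [-6.1 -7.5 51.5] | shift if unturned [-6.2 -8.  51.4] n 1.3
```

View pics/side1.png

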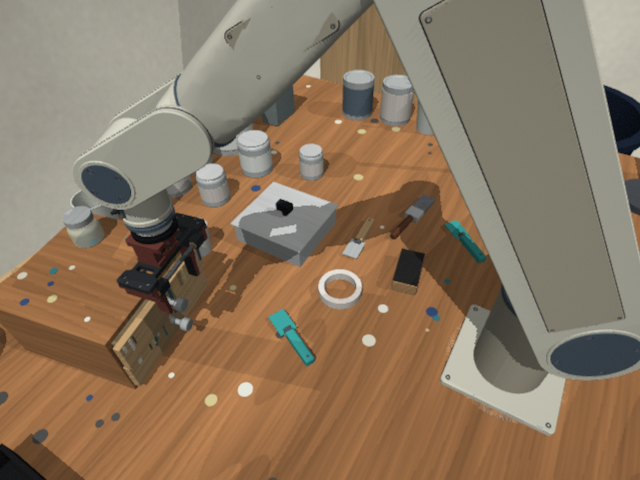

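Emit:
servo_tool([
  [87,-4,-4,17,0,0,0],
  [87,-2,-3,17,0,0,0],
  [87,0,0,17,0,0,0],
  [10,0,0,0,0,0,0],
  [10,0,0,0,0,0,0],
])

```text
t: 3.12
position: [0.6088, 0.2798, 0.121]
orientation: [0.77, -0.638, 0.0, -0.0]
contact_force: [0.4, -0.9, 0.9]
gripper_width: 0.0769
```

Emit:
servo_tool([
  [10,0,0,0,0,0,0],
  [10,0,0,0,0,0,0],
  [10,0,0,0,0,0,0],
])

```text
t: 3.37
position: [0.6092, 0.2803, 0.1214]
orientation: [0.77, -0.638, 0.001, -0.001]
contact_force: [-0.5, 0.1, 0.2]
gripper_width: 0.0573
```

Emit:
servo_tool([
  [10,0,2,7,0,0,0],
  [10,0,2,0,0,0,0],
  [10,0,0,0,0,0,0],
  [10,0,0,0,0,0,0],
  [10,0,0,0,0,0,0],
])

```text
t: 3.78
position: [0.6043, 0.2794, 0.1126]
orientation: [0.77, -0.638, -0.0, 0.0]
contact_force: [-0.3, 0.5, 0.1]
gripper_width: 0.027
```

Emit:
servo_tool([
  [10,0,0,0,0,0,0],
  [10,0,0,0,0,0,0],
  [10,0,0,0,0,0,0],
])

```text
t: 4.03
position: [0.6043, 0.2794, 0.1126]
orientation: [0.77, -0.638, -0.0, 0.0]
contact_force: [-2.0, 0.4, -0.2]
gripper_width: 0.0271
```

Emit:
servo_tool([
  [10,0,10,0,0,0,0],
  [10,0,15,0,0,0,0],
  [10,0,15,0,0,0,0],
  [10,0,15,0,0,0,0],
  [10,0,15,0,0,0,0],
])

```text
t: 4.45
position: [0.5348, 0.2655, 0.1126]
orientation: [0.77, -0.638, 0.0, 0.0]
contact_force: [2.2, -3.4, -2.7]
gripper_width: 0.0269
```

Emit:
servo_tool([
  [10,0,15,0,0,0,0],
  [10,0,15,0,0,0,0],
  [10,0,15,0,0,0,0],
  [10,0,15,0,0,0,0],
  [10,0,15,0,0,0,0],
])

```text
t: 4.87
position: [0.4609, 0.2507, 0.1125]
orientation: [0.77, -0.638, 0.001, 0.001]
contact_force: [3.8, -7.9, -1.6]
gripper_width: 0.0272
```

Emit:
servo_tool([
  [10,0,15,0,0,0,0],
  [10,0,10,0,0,0,0],
  [10,0,7,0,0,0,0],
  [10,0,5,0,0,0,0],
  [10,0,5,0,0,0,0],
])

```text
t: 5.28
position: [0.4195, 0.2424, 0.1125]
orientation: [0.77, -0.638, 0.001, 0.001]
contact_force: [3.5, -10.9, -0.8]
gripper_width: 0.0269
```

```bash
python3 - <<'E'
from h import *
plan(.605,.279,.113,-79.3)
shot('top','pics/top2.png');shot('side','pics/side2.png')
E
```

```text
t5.3 pos [419.5 242.4 112.5] yaw -79.2 F [  3.5 -10.9  -0.8] w 26.9
 turn deg [ 0.1 -0.2  0.1] | then shift mm [  -1.5 -189.    -0.5] | shift if unturned [  -1.3 -189.    -0.7] n 4.7
```

View pics/side2.png

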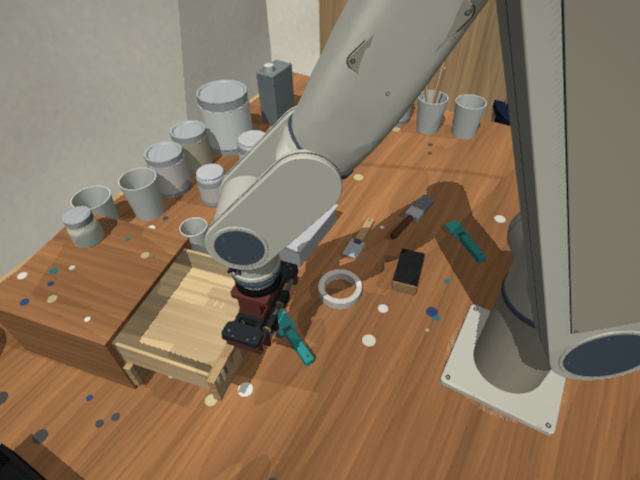

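Emit:
servo_tool([
  [10,1,4,0,0,0,0],
  [10,1,4,0,0,0,0],
  [10,0,4,0,0,0,0],
  [10,0,4,0,0,0,0],
  [10,0,0,0,0,0,0],
])

```text
t: 5.8
position: [0.404, 0.2393, 0.1126]
orientation: [0.77, -0.638, -0.0, 0.001]
contact_force: [-0.7, -1.2, -4.7]
gripper_width: 0.0269
```

Emit:
servo_tool([
  [10,0,3,0,0,0,0],
  [10,0,3,0,0,0,0],
  [10,0,2,0,0,0,0],
  [10,0,0,0,0,0,0],
])

```text
t: 6.13
position: [0.4019, 0.2389, 0.1127]
orientation: [0.77, -0.638, 0.003, -0.004]
contact_force: [19.9, -3.5, -24.5]
gripper_width: 0.0271
```

Emit:
servo_tool([
  [10,0,-4,0,0,0,0],
  [60,0,-1,0,0,0,0],
  [60,0,0,0,0,0,0],
  [60,0,0,0,0,0,0],
  [60,0,0,0,0,0,0],
])

```text
t: 6.55
position: [0.4023, 0.2394, 0.113]
orientation: [0.77, -0.638, -0.0, -0.0]
contact_force: [-1.4, 0.3, -0.1]
gripper_width: 0.05
```

Emit:
servo_tool([
  [60,0,0,-35,0,0,0],
  [60,0,0,-35,0,0,0],
  [60,0,0,-25,0,0,0],
  [60,0,0,0,0,0,0],
])

```text
t: 6.88
position: [0.4049, 0.2408, 0.2126]
orientation: [0.77, -0.638, 0.002, -0.004]
contact_force: [1.0, 0.4, -0.3]
gripper_width: 0.0601
```

```bash
python3 - <<'E'
from h import *
plan(.43,-.193,.1,4)
shot('top','pics/top3.png');shot('side','pics/side3.png')
E
```

```text
t6.9 pos [404.9 240.8 212.6] yaw -79.3 F [ 1.   0.4 -0.3] w 60.1
 turn deg [ -0.5  -0.2 -83.3] | then shift mm [ -5.2 434.5 112.6] | shift if unturned [431.2  57.  110.8] n 11.2
```

View pics/top3.png

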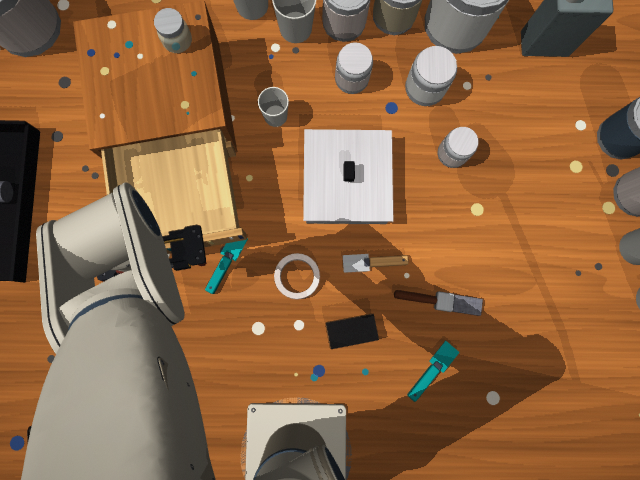

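View pics/side3.png

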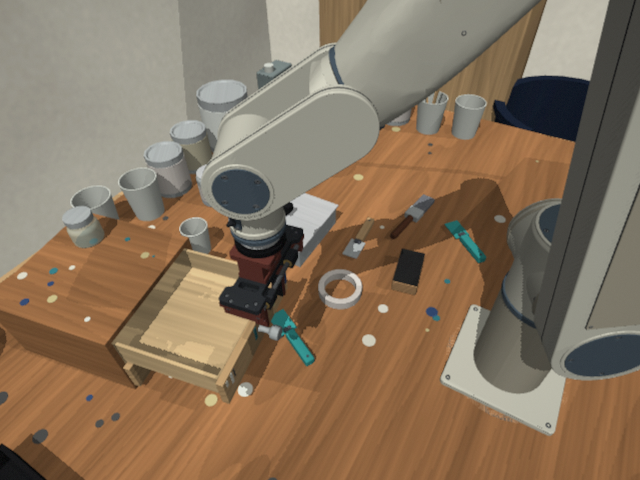

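Emit:
servo_tool([
  [60,20,0,0,0,0,-7],
  [60,0,0,0,0,0,-7],
  [60,0,0,0,0,0,-7],
  [60,0,0,0,0,0,-7],
  [60,0,0,0,0,0,-7],
])

```text
t: 7.4
position: [0.405, 0.2189, 0.206]
orientation: [0.927, -0.374, -0.001, 0.001]
contact_force: [-0.5, -0.0, 0.2]
gripper_width: 0.0603
```

Emit:
servo_tool([
  [60,0,0,0,0,0,-7],
  [60,0,0,0,0,0,-7],
  [60,0,0,0,0,0,-7],
  [60,0,0,0,0,0,-7],
  [60,0,0,0,0,0,-7],
])

```text
t: 7.82
position: [0.4049, 0.219, 0.2059]
orientation: [0.997, -0.078, -0.001, 0.001]
contact_force: [0.2, 0.3, 0.1]
gripper_width: 0.0601
```

Emit:
servo_tool([
  [60,0,30,0,0,0,-6.5],
  [60,0,30,0,0,0,-6],
  [60,0,40,0,0,0,0],
  [60,0,40,0,0,0,0],
  [60,0,40,0,0,0,0],
])

```text
t: 8.23
position: [0.405, 0.0387, 0.2062]
orientation: [1.0, 0.029, -0.001, 0.0]
contact_force: [0.3, 1.4, -0.2]
gripper_width: 0.0599
```

Emit:
servo_tool([
  [60,0,40,0,0,0,0],
  [60,0,40,0,0,0,0],
  [60,0,40,0,0,0,0],
  [60,0,40,10,0,0,0],
  [60,0,0,0,0,0,0],
])

```text
t: 8.65
position: [0.4145, -0.1247, 0.1956]
orientation: [1.0, 0.025, -0.001, 0.0]
contact_force: [-0.1, 0.2, -0.2]
gripper_width: 0.0603
```

```bash
python3 - <<'E'
from h import *
plan(.4265,-.1875,.003,3.5)
shot('top','pics/top4.png')
crop('pics/top4.png','pics/c6.png',290,200,490,350,4)
E
```

```text
t8.7 pos [ 414.5 -124.7  195.6] yaw 2.9 F [-0.1  0.2 -0.2] w 60.3
 turn deg [ 0.   0.1 -0.6] | then shift mm [  8.1  63.4 192.6] | shift if unturned [  9.2  63.2 192.6] n 5.1
```

View pics/c6.png

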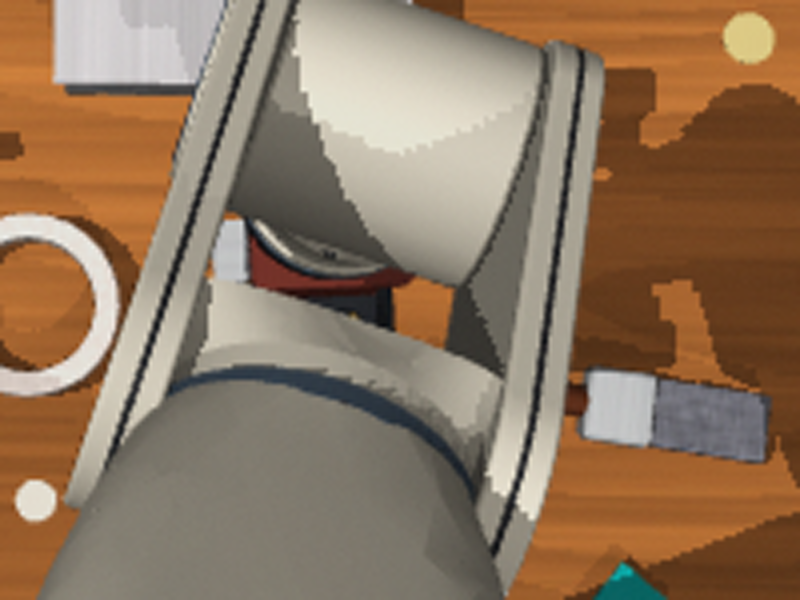

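Emit:
servo_tool([
  [60,4,32,30,0,0,0],
  [60,4,31,30,0,0,0],
  [60,0,0,38,0,0,0],
  [60,0,0,38,0,0,0],
  [60,0,0,20,0,0,0],
])

```text
t: 9.12
position: [0.4238, -0.1772, 0.0405]
orientation: [1.0, 0.028, -0.003, -0.001]
contact_force: [-0.3, 0.0, 0.7]
gripper_width: 0.0601
```

```bash
python3 - <<'E'
from h import *
plan(.4265,-.1875,.003,3.5)
shot('side','pics/side5.png');shot('top','pics/top5.png')
crop('pics/side5.png','pics/c7.png',300,170,460,290,5)
plan(.4265,-.1875,.003,3.5)
E
```

```text
t9.1 pos [ 423.8 -177.2   40.5] yaw 3.2 F [-0.3  0.   0.7] w 60.1
 turn deg [-0.2  0.3 -0.3] | then shift mm [ 2.1 10.5 37.5] | shift if unturned [ 2.4 10.6 37.4] n 1.0
t9.2 pos [ 423.1 -176.6   40.8] yaw 3.3 F [ 0.2 -0.4  1. ] w 60.0
 turn deg [-0.3  0.5 -0.2] | then shift mm [ 2.7 11.1 37.8] | shift if unturned [ 3.1 11.3 37.7] n 1.0
```

View pics/c7.png

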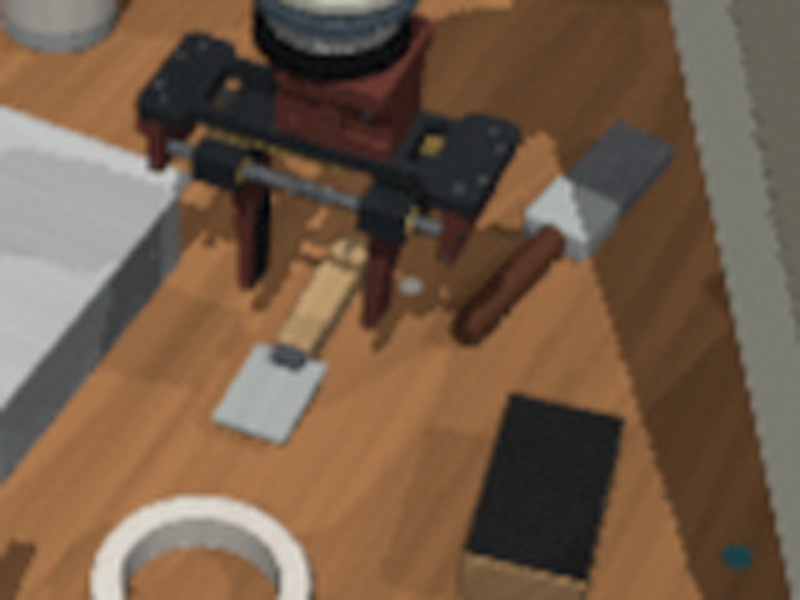

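Emit:
servo_tool([
  [60,2,6,12,0,0,0],
  [60,1,4,12,0,0,0],
  [60,0,0,12,0,0,0],
  [10,0,0,0,0,0,0],
  [10,0,0,0,0,0,0],
])

```text
t: 9.63
position: [0.43, -0.1882, 0.0091]
orientation: [1.0, 0.028, -0.0, -0.0]
contact_force: [0.0, 0.7, -0.4]
gripper_width: 0.0501
```

Emit:
servo_tool([
  [10,0,0,0,0,0,0],
  [10,0,0,0,0,0,0],
  [10,0,0,0,0,0,0],
  [10,0,0,0,0,0,0],
])

```text
t: 9.97
position: [0.4303, -0.189, 0.0091]
orientation: [1.0, 0.028, 0.0, 0.0]
contact_force: [-0.5, 0.1, 0.3]
gripper_width: 0.0238
```

```bash
python3 - <<'E'
from h import *
plan(.4265,-.1875,.003,3.5)
E
```

```text
t10.0 pos [ 430.3 -189.     9.1] yaw 3.2 F [-0.5  0.1  0.3] w 23.8
 turn deg [ 0.  -0.  -0.3] | then shift mm [-3.7 -1.8  6.1] | shift if unturned [-3.7 -1.7  6.1] n 0.2
```

Emit:
servo_tool([
  [30,0,0,6,0,0,0],
  [30,0,0,0,0,0,0],
  [10,0,0,0,0,0,0],
  [10,0,0,0,0,0,0],
  [10,0,0,0,0,0,0],
])

```text
t: 10.38
position: [0.4299, -0.189, 0.0023]
orientation: [1.0, 0.028, -0.0, -0.0]
contact_force: [0.7, 0.6, -0.6]
gripper_width: 0.0218
```

Emit:
servo_tool([
  [10,0,0,0,0,0,0],
  [10,0,0,0,0,0,0],
  [10,0,0,0,0,0,0],
  [10,0,0,-15,0,0,0],
  [10,0,0,-15,0,0,0],
])

```text
t: 10.8
position: [0.4292, -0.1887, 0.0321]
orientation: [1.0, 0.028, -0.001, -0.001]
contact_force: [0.2, -0.5, -0.4]
gripper_width: 0.0218
```

Emit:
servo_tool([
  [10,0,0,-35,0,0,0],
  [10,0,0,-35,0,0,0],
  [10,0,0,-35,0,0,0],
  [10,0,0,-35,0,0,0],
  [10,0,0,-35,0,0,0],
])

```text
t: 11.22
position: [0.4295, -0.1888, 0.2092]
orientation: [1.0, 0.028, -0.0, -0.0]
contact_force: [0.8, -1.1, -0.9]
gripper_width: 0.0215
```

```bash
python3 - <<'E'
from h import *
shot('side','pics/side6.png');shot('top','pics/top6.png')
plan(.5,.25,.22,-78.7)
E
```

```text
t11.3 pos [ 433.  -190.4  212.7] yaw 3.2 F [-0.5 -1.5 -0.4] w 21.9
 turn deg [-0.1 -0.6 81.9] | then shift mm [-418.7 -152.    -7.3] | shift if unturned [  91.6 -435.9   -8.6] n 11.1
```

View pics/side6.png

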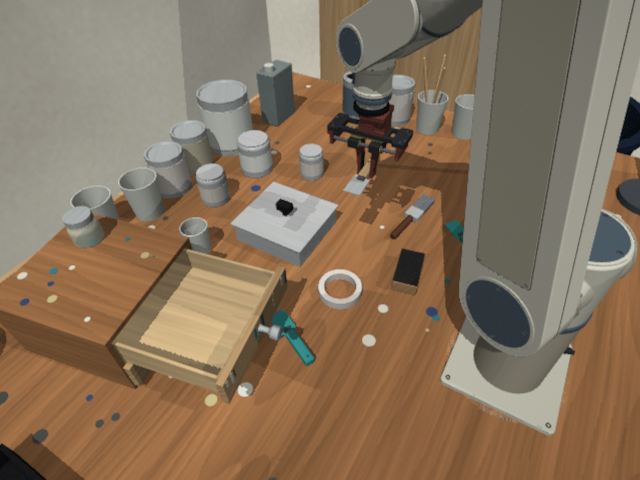

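View pics/top6.png

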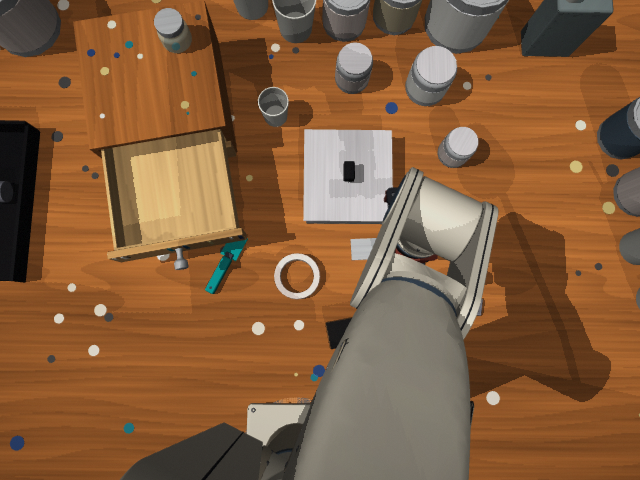

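```bash
python3 - <<'E'
from h import *
crop('pics/top6.png','pics/c8.png',90,120,260,275,4)
crop('pics/side6.png','pics/c9.png',100,230,300,400,4)
E
```

```text
(no output)
```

View pics/c8.png

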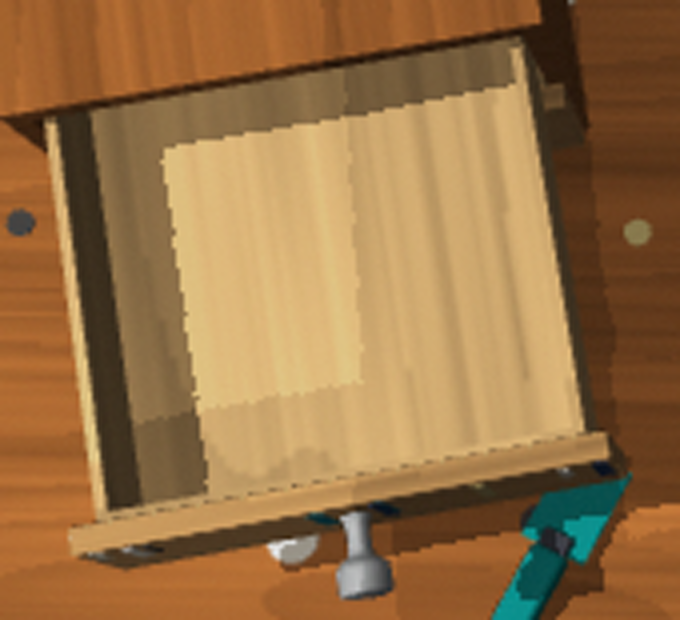

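View pics/c9.png

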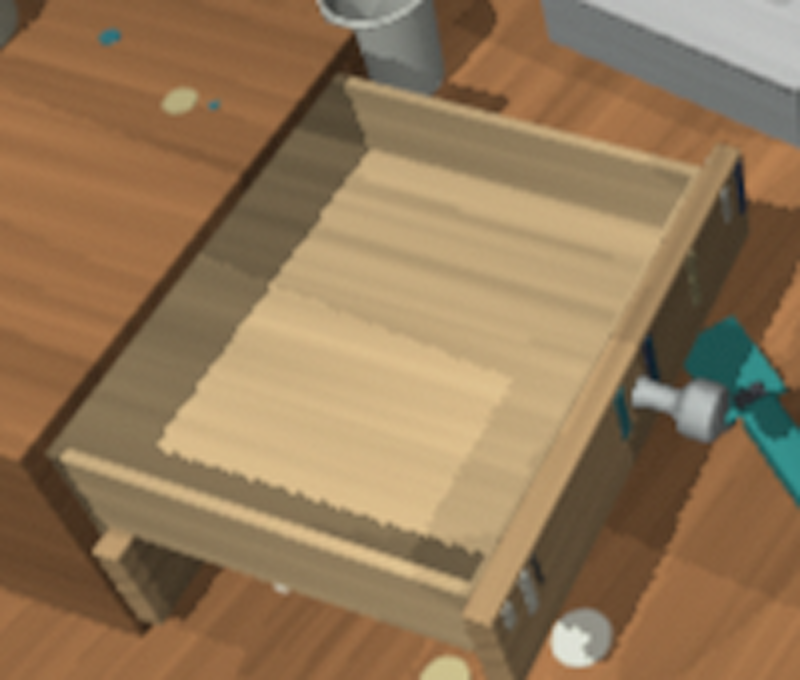

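```bash
python3 - <<'E'
from h import *
np.set_printoptions(precision=4,suppress=True)
C=lambda u,v:(90+u/4,120+v/4); D=lambda u,v:(100+u/4,230+v/4)
a=tri(C(72,552),D(468,612));b=tri(C(608,457),D(742,158));print('outer corners',a,b, 'w',np.linalg.norm(a[0]-b[0]))
for z in(.155,.157):
  il=p2w('top',*C(75,528),z);ir=p2w('top',*C(605,433),z);ol=p2w('top',*C(75,552),z);orr=p2w('top',*C(608,457),z)
  print(il,ir,ol,orr,np.degrees(np.arctan2(-(ir-il)[0],(ir-il)[1])))
  print('side outer', p2w('side',*D(468,612),z),p2w('side',*D(742,158),z),'inner',p2w('side',*D(725,147),z))
k=tri(C(360,575),D(708,408));print('knob',k)
print('side wall inner tops, left', p2w('top',*C(105,512),.148),p2w('top',*C(60,125),.148),'right',p2w('top',*C(580,430),.148),p2w('top',*C(515,50),.148))
print('floor corner',p2w('top',*C(137,505),.095))
E
```

```text
outer corners (array([0.4149, 0.379 , 0.1602]), array([0.0001])) (array([0.4632, 0.1128, 0.1508]), array([0.])) w 0.2706834558366066
[0.4228 0.3777 0.155 ] [0.475  0.1143 0.155 ] [0.4107 0.3768 0.155 ] [0.4628 0.1123 0.155 ] -168.77681539983723
side outer [0.4228 0.3792 0.155 ] [0.4608 0.1156 0.155 ] inner [0.4726 0.1137 0.155 ]
[0.4225 0.3769 0.157 ] [0.4747 0.114  0.157 ] [0.4105 0.376  0.157 ] [0.4625 0.1121 0.157 ] -168.77681539983723
side outer [0.4218 0.3798 0.157 ] [0.4597 0.117  0.157 ] inner [0.4715 0.1151 0.157 ]
knob (array([0.4017, 0.2387, 0.135 ]), array([0.]))
side wall inner tops, left [0.4319 0.366  0.148 ] [0.6342 0.4035 0.148 ] right [0.4776 0.128  0.148 ] [0.6791 0.1693 0.148 ]
floor corner [0.4425 0.37   0.095 ]
```

Emit:
servo_tool([
  [10,8,-38,0,0,0,0],
  [10,8,-38,0,0,0,0],
  [10,8,-38,0,0,0,0],
  [10,8,-38,0,0,0,0],
  [10,8,-38,0,0,0,0],
])

```text
t: 11.73
position: [0.4586, 0.0045, 0.2066]
orientation: [1.0, 0.028, -0.001, -0.0]
contact_force: [0.5, -0.7, -0.7]
gripper_width: 0.0221
```

Emit:
servo_tool([
  [10,8,-38,0,0,0,0],
  [10,8,-38,0,0,0,0],
  [10,8,-38,0,0,0,0],
  [10,8,-38,0,0,0,0],
  [10,8,-38,0,0,0,0],
])

```text
t: 12.15
position: [0.4879, 0.1967, 0.2063]
orientation: [1.0, 0.028, -0.001, 0.0]
contact_force: [0.6, -0.2, -0.4]
gripper_width: 0.0219
```

Emit:
servo_tool([
  [10,8,-38,0,0,0,0],
  [10,8,-38,0,0,0,0],
  [10,0,0,0,0,0,7],
  [10,0,0,0,0,0,7],
  [10,0,0,0,0,0,7],
])

```text
t: 12.57
position: [0.4995, 0.2723, 0.2057]
orientation: [0.988, -0.157, -0.001, 0.001]
contact_force: [0.8, -0.4, -0.1]
gripper_width: 0.0219
```

Emit:
servo_tool([
  [10,0,0,0,0,0,7],
  [10,0,0,0,0,0,7],
  [10,0,0,0,0,0,7],
  [10,0,0,0,0,0,7],
  [10,0,0,0,0,0,7],
])

```text
t: 12.98
position: [0.4997, 0.2713, 0.206]
orientation: [0.894, -0.447, -0.001, 0.001]
contact_force: [-0.5, 0.8, -0.2]
gripper_width: 0.0218
```

Emit:
servo_tool([
  [10,0,0,0,0,0,7],
  [10,0,0,0,0,0,7],
  [10,0,0,0,0,0,7],
  [10,0,0,0,0,0,0],
  [10,0,0,0,0,0,0],
])

```text
t: 13.4
position: [0.4998, 0.2714, 0.2064]
orientation: [0.801, -0.599, -0.0, 0.001]
contact_force: [0.7, -0.8, -0.5]
gripper_width: 0.0219
```

```bash
python3 - <<'E'
from h import *
plan(.515,.342,.098,-78.8)
shot('side','pics/side7.png');shot('top','pics/top7.png')
E
```

```text
t13.4 pos [499.8 271.4 206.4] yaw -73.6 F [ 0.7 -0.8 -0.5] w 21.9
 turn deg [ 0.1 -0.   5.2] | then shift mm [-66.3 -28.6 108.4] | shift if unturned [-63.5 -34.7 108.3] n 3.3
```

View pics/side7.png

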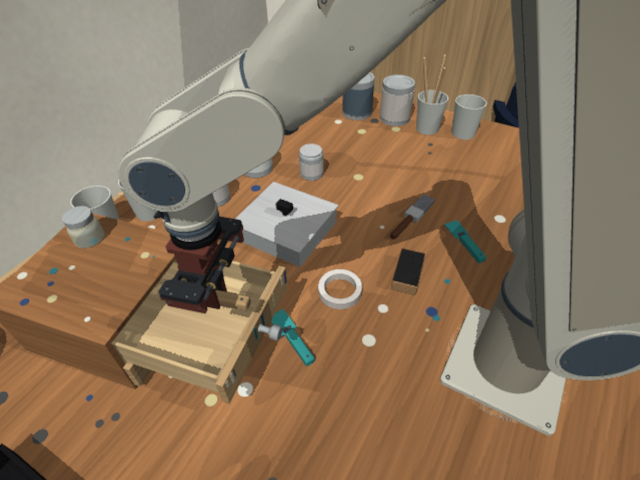

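Emit:
servo_tool([
  [10,0,0,0,0,0,5.2],
  [10,-33,-14,0,0,0,0],
  [10,-33,-15,0,0,0,0],
  [10,0,0,35,0,0,0],
  [10,0,0,30,0,0,0],
])

```text
t: 13.92
position: [0.5177, 0.3446, 0.1428]
orientation: [0.773, -0.634, 0.001, -0.002]
contact_force: [-0.4, -0.6, -1.4]
gripper_width: 0.0219
```

```bash
python3 - <<'E'
from h import *
plan(.515,.342,.098,-78.8)
E
```

```text
t13.9 pos [517.7 344.6 142.8] yaw -78.7 F [-0.4 -0.6 -1.4] w 21.9
 turn deg [-0.3  0.1  0.1] | then shift mm [ 2.   3.1 44.8] | shift if unturned [ 2.1  3.3 44.8] n 1.1
```

Emit:
servo_tool([
  [10,1,1,15,0,0,0],
  [10,0,0,14,0,0,0],
  [10,0,0,9,0,0,0],
  [10,0,0,0,0,0,0],
  [10,0,0,0,0,0,0],
])

```text
t: 14.33
position: [0.5155, 0.3408, 0.1043]
orientation: [0.772, -0.636, -0.0, 0.0]
contact_force: [0.1, -0.5, -0.6]
gripper_width: 0.0218
```

```bash
python3 - <<'E'
from h import *
plan(.515,.342,.098,-78.8)
shot('side','pics/side8.png')
crop('pics/side8.png','pics/c10.png',100,200,300,400,4)
im=cv2.imread('pics/c10.png');cv2.imwrite('pics/c10.png',cv2.resize(im,(600,600)))
E
```

```text
t14.3 pos [515.5 340.8 104.3] yaw -78.9 F [ 0.1 -0.5 -0.6] w 21.8
 turn deg [ 0.  -0.  -0.1] | then shift mm [-1.3  0.2  6.3] | shift if unturned [-1.3  0.2  6.3] n 0.2
```

View pics/c10.png

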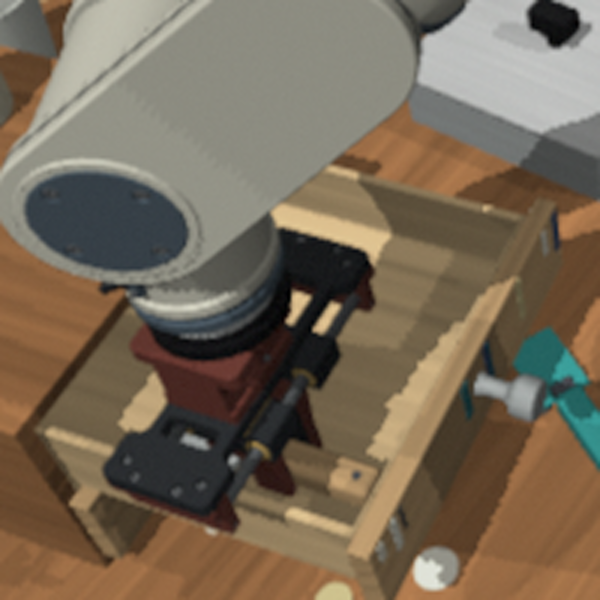

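Emit:
servo_tool([
  [10,0,0,3,0,0,0],
  [10,0,0,2,0,0,0],
  [10,0,0,0,0,0,0],
])

```text
t: 14.63
position: [0.5156, 0.3409, 0.0998]
orientation: [0.772, -0.636, 0.0, -0.0]
contact_force: [-0.3, 0.0, -0.2]
gripper_width: 0.0216
```

Emit:
servo_tool([
  [34,0,0,0,0,0,0],
  [34,0,0,0,0,0,0],
  [34,0,0,0,0,0,0],
  [34,0,0,0,0,0,0],
])

```text
t: 14.97
position: [0.5156, 0.3408, 0.0997]
orientation: [0.772, -0.636, 0.0, -0.0]
contact_force: [-0.7, 0.2, -0.5]
gripper_width: 0.034
```

Emit:
servo_tool([
  [34,0,0,-20,0,0,0],
  [34,0,0,-35,0,0,0],
  [34,0,0,-35,0,0,0],
  [34,0,0,-30,0,0,0],
  [60,30,0,0,0,0,0],
])

```text
t: 15.38
position: [0.5241, 0.3163, 0.2265]
orientation: [0.773, -0.635, 0.002, -0.006]
contact_force: [0.6, -0.1, 0.7]
gripper_width: 0.0376
```

```bash
python3 - <<'E'
from h import *
plan(.6165,-.109,.18,-90)
shot('side','pics/side9.png')
E
```

```text
t15.4 pos [524.1 316.3 226.5] yaw -78.8 F [ 0.6 -0.1  0.7] w 37.6
 turn deg [-0.6  0.4 11.2] | then shift mm [425.3 -92.4  46.5] | shift if unturned [435.4  -7.6  44.3] n 10.9
```

View pics/side9.png

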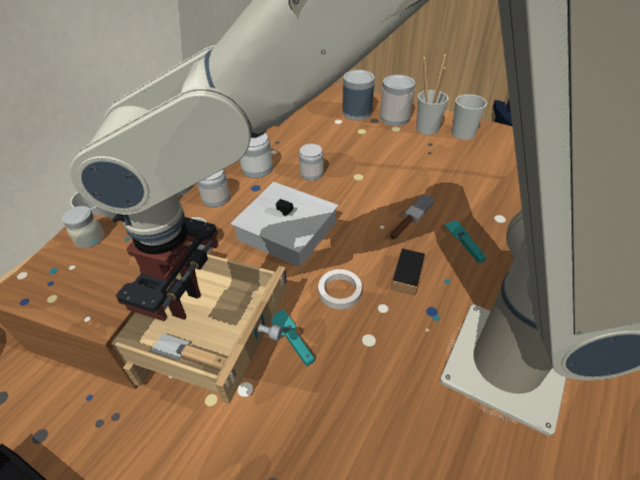

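Emit:
servo_tool([
  [60,38,-1,0,0,0,0],
  [60,38,-1,0,0,0,0],
  [60,38,-1,0,0,0,0],
  [60,38,-1,0,0,0,0],
  [60,38,-1,0,0,0,0],
])

```text
t: 15.85
position: [0.5622, 0.124, 0.2193]
orientation: [0.772, -0.636, -0.0, 0.0]
contact_force: [0.4, 0.0, 0.6]
gripper_width: 0.0598
```

Emit:
servo_tool([
  [60,38,-1,0,0,0,0],
  [60,38,-1,0,0,0,0],
  [60,38,-1,0,0,0,0],
  [60,38,-1,0,0,0,5.6],
  [60,38,-1,0,0,0,5.6],
])

```text
t: 16.27
position: [0.6001, -0.0623, 0.2193]
orientation: [-0.704, 0.71, -0.0, 0.0]
contact_force: [0.4, -0.9, 0.0]
gripper_width: 0.0597
```

Emit:
servo_tool([
  [60,0,0,20,0,0,0],
  [60,0,0,20,0,0,0],
  [60,0,0,0,0,0,0],
])

```text
t: 16.52
position: [0.5972, -0.0612, 0.1757]
orientation: [-0.705, 0.709, 0.003, -0.002]
contact_force: [-0.5, 0.3, -0.3]
gripper_width: 0.0601
```

```bash
python3 - <<'E'
from h import *
plan(.6165,-.109,.072,-90)
shot('side','pics/side10.png'); crop('pics/side10.png','pics/c11.png',200,120,400,270,4)
S=lambda u,v:(220+u/4,170+v/4)
print('knob top c4',p2w('side',*S(262,133),.102)); print(p2w('top',290+177/3,120+153/3,.102))
E
```

```text
t16.5 pos [597.2 -61.2 175.7] yaw -90.3 F [-0.5  0.3 -0.3] w 60.1
 turn deg [ 0.4  0.  -0.3] | then shift mm [ 47.8 -19.3 103.7] | shift if unturned [ 47.8 -20.2 103.5] n 2.9
knob top c4 [ 0.61394966 -0.10827007  0.102     ]
[ 0.61374966 -0.1078587   0.102     ]
```

View pics/c11.png

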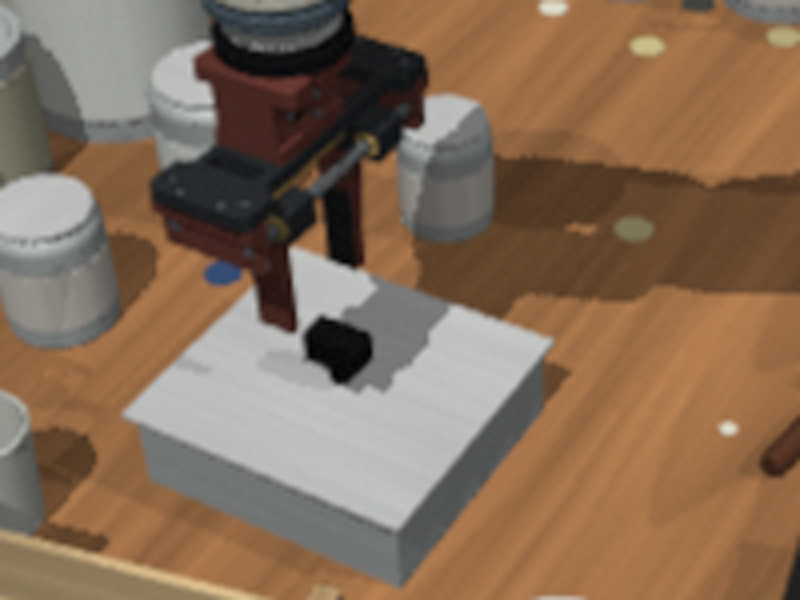

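Emit:
servo_tool([
  [60,24,-9,0,0,0,0],
  [60,23,-8,0,0,0,0],
  [60,0,0,25,0,0,0],
  [60,0,0,25,0,0,0],
  [60,0,0,0,0,0,0],
])

```text
t: 16.98
position: [0.6144, -0.1068, 0.1264]
orientation: [-0.706, 0.708, 0.002, -0.002]
contact_force: [-1.0, 0.3, -0.1]
gripper_width: 0.0601
```

Emit:
servo_tool([
  [60,0,0,0,0,0,0],
])

```text
t: 17.07
position: [0.6162, -0.1069, 0.1294]
orientation: [-0.706, 0.708, 0.001, -0.001]
contact_force: [0.0, 0.3, 0.3]
gripper_width: 0.0599
```

```bash
python3 - <<'E'
from h import *
plan(.614,-.1085,.073,-90)
E
```

```text
t17.1 pos [ 616.2 -106.9  129.4] yaw -90.2 F [0.  0.3 0.3] w 59.9
 turn deg [ 0.1  0.  -0.2] | then shift mm [ 1.6  2.2 56.4] | shift if unturned [ 1.7  2.1 56.4] n 1.4
```

Emit:
servo_tool([
  [60,1.5,2,28,0,0,0],
  [60,0,0,18,0,0,0],
  [60,0,0,10,0,0,0],
  [10,0,0,0,0,0,0],
  [10,0,0,0,0,0,0],
])

```text
t: 17.48
position: [0.6155, -0.1087, 0.0746]
orientation: [-0.706, 0.708, -0.0, 0.0]
contact_force: [-0.3, 0.0, 0.2]
gripper_width: 0.0501
```

Emit:
servo_tool([
  [10,0,0,0,0,0,0],
  [10,0,0,0,0,0,0],
  [10,0,0,0,0,0,0],
  [10,0,0,0,0,0,0],
  [10,0,0,0,0,0,0],
])

```text
t: 17.9
position: [0.6153, -0.1086, 0.0744]
orientation: [-0.706, 0.708, -0.0, 0.001]
contact_force: [-0.6, 2.1, 6.1]
gripper_width: 0.0239
```

Emit:
servo_tool([
  [10,0,0,-8,0,0,0],
  [10,0,0,-15,0,0,0],
  [10,0,0,-25,0,0,0],
  [10,0,0,-20,0,0,0],
  [10,0,0,0,0,0,0],
])

```text
t: 18.32
position: [0.617, -0.1096, 0.1455]
orientation: [-0.706, 0.708, -0.003, 0.002]
contact_force: [1.7, -0.1, -2.8]
gripper_width: 0.0241
```

```bash
python3 - <<'E'
from h import *
plan(.54,-.335,.14,-90)
shot('side','pics/side11.png');shot('top','pics/top11.png')
E
```

```text
t18.3 pos [ 617.  -109.6  145.5] yaw -90.2 F [ 1.7 -0.1 -2.8] w 24.1
 turn deg [-0.3 -0.1 -0.2] | then shift mm [225.4  77.    5.5] | shift if unturned [225.6  76.2   5.3] n 6.0
```

View pics/side11.png

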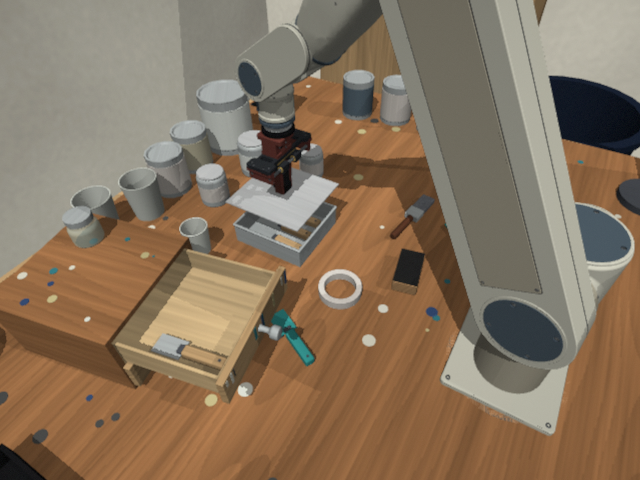

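Emit:
servo_tool([
  [10,15,15,-5,0,0,0],
  [10,32,14,0,0,0,0],
  [10,37,12,0,0,0,0],
  [10,37,12,0,0,0,0],
  [10,37,12,0,0,0,0],
])

```text
t: 18.83
position: [0.5472, -0.2674, 0.1444]
orientation: [-0.706, 0.708, 0.002, -0.001]
contact_force: [0.7, 0.4, -2.5]
gripper_width: 0.0241
```

Emit:
servo_tool([
  [10,37,10,0,0,0,0],
  [10,30,0,0,0,0,0],
  [10,0,0,20,0,0,0],
  [10,0,0,30,0,0,0],
  [10,0,0,0,0,0,0],
])

```text
t: 19.25
position: [0.5343, -0.3319, 0.0897]
orientation: [-0.705, 0.709, 0.006, -0.001]
contact_force: [-1.2, 1.2, -3.5]
gripper_width: 0.0234
```

```bash
python3 - <<'E'
from h import *
shot('side','pics/side12.png')
plan(.54,-.335,.0224,-90)
E
```

```text
t19.3 pos [ 535.3 -331.9   91.9] yaw -90.2 F [-0.7  0.5 -3. ] w 23.7
 turn deg [ 0.5  0.3 -0.2] | then shift mm [ 3.1 -4.7 69.5] | shift if unturned [ 3.4 -5.2 69.5] n 1.7
```

View pics/side12.png

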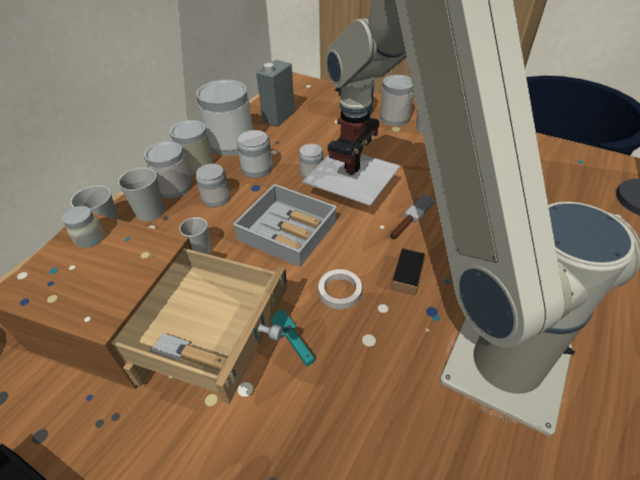

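Emit:
servo_tool([
  [10,0,0,25,0,0,0],
  [10,0,0,20,0,0,0],
  [10,0,0,12,0,0,0],
  [10,0,0,5,0,0,0],
  [10,0,0,0,0,0,0],
])

```text
t: 19.72
position: [0.5385, -0.333, 0.0337]
orientation: [-0.706, 0.708, 0.001, -0.0]
contact_force: [-0.2, 0.0, -2.4]
gripper_width: 0.0237
```

Emit:
servo_tool([
  [10,0,0,0,0,0,0],
])

```text
t: 19.8
position: [0.5394, -0.3337, 0.0352]
orientation: [-0.706, 0.708, -0.0, 0.0]
contact_force: [0.0, 1.2, -2.9]
gripper_width: 0.0239
```

Emit:
servo_tool([
  [10,0,0,6,0,0,0],
  [10,0,0,4,0,0,0],
  [10,0,0,0,0,0,0],
])

```text
t: 20.05
position: [0.5388, -0.3336, 0.0242]
orientation: [-0.706, 0.708, 0.0, -0.0]
contact_force: [-1.0, 0.7, -3.2]
gripper_width: 0.0237
```

Emit:
servo_tool([
  [10,0,0,1.5,0,0,0],
  [10,0,0,0,0,0,0],
])

```text
t: 20.22
position: [0.5389, -0.3337, 0.023]
orientation: [-0.706, 0.708, -0.0, 0.0]
contact_force: [0.3, -0.0, -3.4]
gripper_width: 0.0234
```

Emit:
servo_tool([
  [10,0,0,1.5,0,0,0],
  [50,0,0,0,0,0,0],
  [50,0,0,0,0,0,0],
  [50,0,0,0,0,0,0],
  [50,0,0,0,0,0,0],
])

```text
t: 20.63
position: [0.5391, -0.3339, 0.0216]
orientation: [-0.706, 0.708, -0.0, 0.0]
contact_force: [-0.2, 1.1, -0.2]
gripper_width: 0.0468
```

Emit:
servo_tool([
  [50,0,0,-30,0,0,0],
  [50,0,0,-40,0,0,0],
  [50,0,0,-40,0,0,0],
  [50,0,0,-40,0,0,0],
  [50,0,0,-20,0,0,0],
])

```text
t: 21.05
position: [0.5407, -0.3348, 0.1967]
orientation: [-0.706, 0.708, -0.003, 0.001]
contact_force: [1.1, -1.1, 0.1]
gripper_width: 0.0497
```

```bash
python3 - <<'E'
from h import *
shot('side','pics/side13.png');shot('top','pics/top13.png')
crop('pics/side13.png','pics/c12.png',220,170,350,270,6)
crop('pics/top13.png','pics/c13.png',290,120,410,240,5)
plan(.54,-.335,.0224,-90)
E
```

```text
t21.1 pos [ 541.4 -335.3  196.5] yaw -90.2 F [ 0.2 -1.  -0.7] w 49.8
 turn deg [-0.4 -0.3 -0.2] | then shift mm [ -0.3   1.4 174.1] | shift if unturned [ -1.1   2.7 174.1] n 4.4
```

View pics/top13.png

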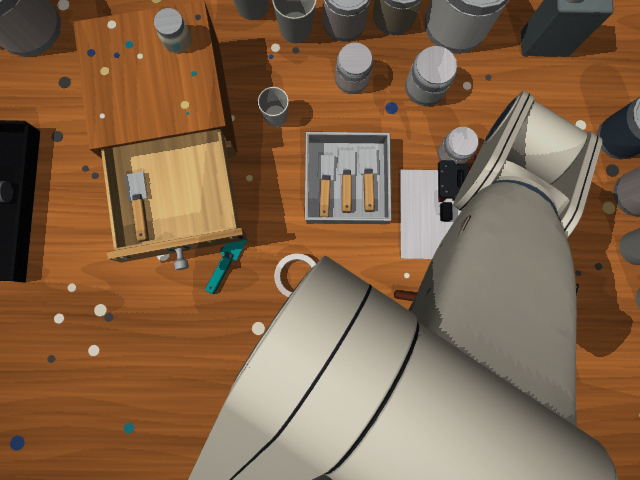

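View pics/c12.png

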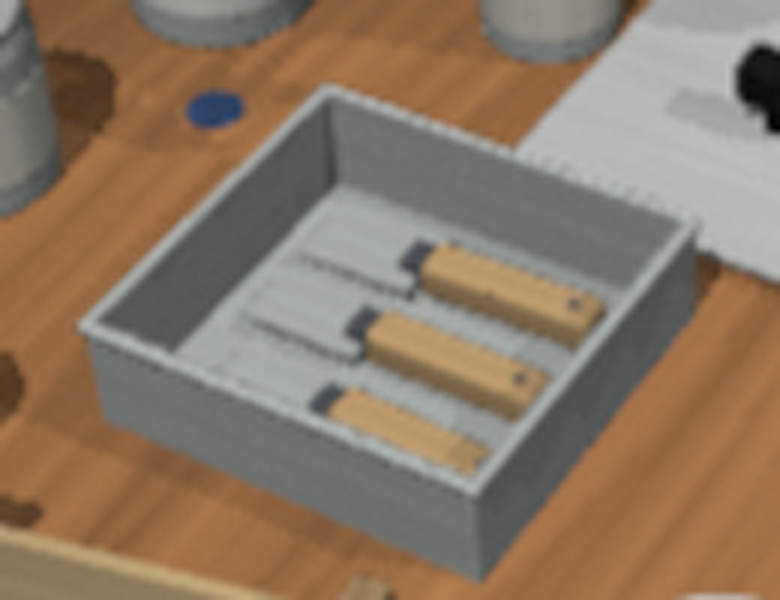

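View pics/c13.png

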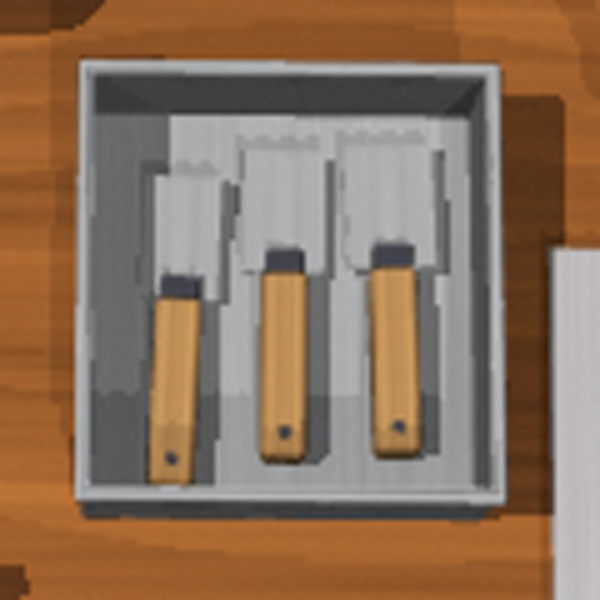

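```bash
cat >meas.py <<'E'
from h import *
np.set_printoptions(precision=4,suppress=True)
P=lambda u,v:(290+u/5,120+v/5)
L=np.array([p2w('top',*P(*q),.06) for q in((80,62),(500,66),(505,500),(76,500))]);print('pan',L,L.mean(0))
for n,a,b,t in(('L',(180,297),(172,478),(188,172)),('M',(284,272),(283,458),(287,150)),('R',(392,268),(397,452),(385,140))):
    A,B,T=p2w('top',*P(*a),.024),p2w('top',*P(*b),.024),p2w('top',*P(*t),.014)
    d=A-B; 
    print(n,A,B,'len',np.linalg.norm(d),'tip',T,'yaw handle',np.degrees(np.arctan2(d[1],d[0])).round(1),'yaw tot',np.degrees(np.arctan2((T-B)[1],(T-B)[0])).round(1),'tot',np.linalg.norm((T-B)[:2]))
S=lambda u,v:(220+u/6,170+v/6)
for n,a,b in(('L',(337,395),(478,448)),('M',(375,322),(533,388)),('R',(430,252),(592,312))):
    print(n,p2w('side',*S(*a),.024),p2w('side',*S(*b),.024))
E
python3 meas.py
```

```text
pan [[ 0.7153 -0.0124  0.06  ]
 [ 0.7168 -0.2047  0.06  ]
 [ 0.5147 -0.2053  0.06  ]
 [ 0.5118 -0.0138  0.06  ]] [ 0.6147 -0.1091  0.06  ]
L [ 0.6154 -0.0603  0.024 ] [ 0.5295 -0.0575  0.024 ] len 0.08591597564582068 tip [ 0.679  -0.0638  0.014 ] yaw handle -1.9 yaw tot -2.4 tot 0.14966477307073112
M [ 0.6282 -0.1087  0.024 ] [ 0.5397 -0.1086  0.024 ] len 0.08848308481516687 tip [ 0.6907 -0.1106  0.014 ] yaw handle -0.1 yaw tot -0.8 tot 0.15097689386605695
R [ 0.631  -0.1592  0.024 ] [ 0.5434 -0.1613  0.024 ] len 0.08762679302713869 tip [ 0.6964 -0.1572  0.014 ] yaw handle 1.4 yaw tot 1.6 tot 0.15310848097580407
L [ 0.618  -0.0591  0.024 ] [ 0.5465 -0.0621  0.024 ]
M [ 0.6295 -0.1064  0.024 ] [ 0.5449 -0.1051  0.024 ]
R [ 0.6336 -0.1585  0.024 ] [ 0.547 -0.16   0.024]
```

```bash
python3 - <<'E'
from h import *
plan(.594,-.060,.1,-92.2)
E
```

```text
t21.1 pos [ 541.4 -335.3  196.5] yaw -90.2 F [ 0.2 -1.  -0.7] w 49.8
 turn deg [-0.4 -0.3  2. ] | then shift mm [-277.1  -42.    96.5] | shift if unturned [-275.9  -51.    95.6] n 7.4
```

Emit:
servo_tool([
  [34,-38,-6,0,0,0,2],
  [34,-40,-6,0,0,0,0],
  [34,-40,-6,0,0,0,0],
  [34,-40,-6,0,0,0,0],
  [34,-40,-6,0,0,0,0],
])

```text
t: 21.57
position: [0.5743, -0.1349, 0.19]
orientation: [-0.693, 0.721, 0.001, -0.001]
contact_force: [-0.5, -0.3, -0.9]
gripper_width: 0.0339
```

Emit:
servo_tool([
  [34,-40,-6,20,0,0,0],
  [34,-37,-6,30,0,0,0],
  [34,0,0,30,0,0,0],
  [34,0,0,0,0,0,0],
  [34,0,0,0,0,0,0],
])

```text
t: 21.98
position: [0.5866, -0.0677, 0.1148]
orientation: [-0.694, 0.72, 0.002, -0.002]
contact_force: [0.6, -0.2, 0.1]
gripper_width: 0.0339
```

```bash
python3 - <<'E'
from h import *
plan(.594,-.060,.007,-92.2)
shot('side','pics/side14.png');crop('pics/side14.png','pics/c14.png',200,130,400,280,4)
E
```

```text
t22.0 pos [586.6 -67.7 114.8] yaw -92.1 F [ 0.6 -0.2  0.1] w 33.9
 turn deg [0.3 0.  0.1] | then shift mm [ -8.   -7.1 107.8] | shift if unturned [ -7.9  -7.7 107.7] n 2.7
```

View pics/c14.png

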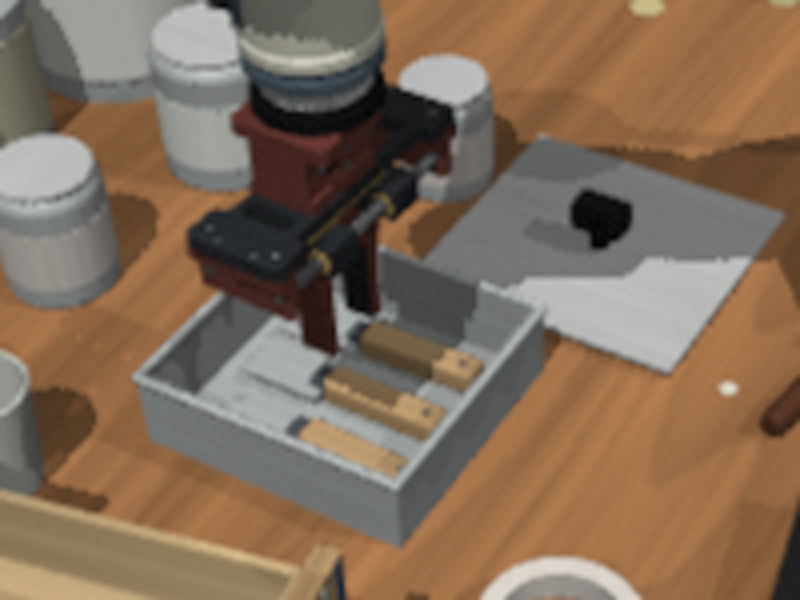

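Emit:
servo_tool([
  [34,-7,-5,0,0,0,0],
  [34,0,0,20,0,0,0],
  [34,0,0,20,0,0,0],
  [34,0,0,0,0,0,0],
  [34,0,0,0,0,0,0],
])

```text
t: 22.45
position: [0.5941, -0.0619, 0.0777]
orientation: [-0.693, 0.721, -0.0, 0.0]
contact_force: [1.0, -0.2, 0.3]
gripper_width: 0.0339
```

Emit:
servo_tool([
  [34,0,0,0,0,0,0],
  [34,0,0,0,0,0,0],
])

```text
t: 22.62
position: [0.5951, -0.0618, 0.0787]
orientation: [-0.693, 0.721, -0.001, 0.001]
contact_force: [0.2, 0.3, 0.3]
gripper_width: 0.0341
```

```bash
python3 - <<'E'
from h import *
plan(.594,-.060,.007,-92.2)
E
```

```text
t22.6 pos [595.1 -61.8  78.7] yaw -92.2 F [0.2 0.3 0.3] w 34.1
 turn deg [-0.2 -0.  -0. ] | then shift mm [-1.7  1.1 71.7] | shift if unturned [-1.8  1.3 71.7] n 1.8
```

Emit:
servo_tool([
  [34,-1.5,1,25,0,0,0],
  [34,0,0,22,0,0,0],
  [34,0,0,16,0,0,0],
  [34,0,0,5,0,0,0],
  [34,0,0,0,0,0,0],
])

```text
t: 23.03
position: [0.5926, -0.0599, 0.0086]
orientation: [-0.693, 0.721, 0.0, -0.0]
contact_force: [-0.9, 0.2, -0.4]
gripper_width: 0.0339
```

Emit:
servo_tool([
  [34,0,0,0,0,0,0],
  [34,0,0,0,0,0,0],
])

```text
t: 23.2
position: [0.594, -0.06, 0.0103]
orientation: [-0.693, 0.721, -0.001, 0.001]
contact_force: [0.1, 0.4, -0.1]
gripper_width: 0.034
```

Emit:
servo_tool([
  [34,0,0,3,0,0,0],
  [10,0,0,0,0,0,0],
  [10,0,0,0,0,0,0],
  [10,0,0,0,0,0,0],
  [10,0,0,0,0,0,0],
])

```text
t: 23.62
position: [0.5932, -0.0598, 0.0064]
orientation: [-0.693, 0.72, -0.0, 0.0]
contact_force: [0.0, 0.9, 4.5]
gripper_width: 0.0219
```

Emit:
servo_tool([
  [10,0,0,0,0,0,0],
  [10,0,0,-10,0,0,0],
  [10,0,0,-25,0,0,0],
  [10,0,0,-35,0,0,0],
  [10,0,0,-35,0,0,0],
])

```text
t: 24.03
position: [0.5917, -0.0598, 0.1115]
orientation: [-0.693, 0.721, 0.001, -0.001]
contact_force: [0.2, 0.0, -0.0]
gripper_width: 0.0221
```

Emit:
servo_tool([
  [10,0,0,-35,0,0,0],
  [10,0,0,-35,0,0,0],
  [10,0,0,-25,0,0,0],
  [10,0,0,0,0,0,0],
])

```text
t: 24.37
position: [0.596, -0.0603, 0.2124]
orientation: [-0.693, 0.721, -0.004, 0.003]
contact_force: [0.9, -0.2, 0.1]
gripper_width: 0.0221
```

```bash
cat >> h.py <<'E'
# drawer frame (out)
DO=np.array([.448,.2475,.095]); DY=np.radians(11.2)
def dr(x,y,z): 
    c,s=np.cos(DY),np.sin(DY); return DO+np.array([c*x-s*y,s*x+c*y,z])
E
python3 - <<'E'
from h import *
p=dr(.085,.027,.003);print(p)
plan(*(p+[0,0,.11]),-78.8)
shot('side','pics/side15.png')
E
```

```text
[0.52613686 0.29049571 0.098     ]
t24.4 pos [596.  -60.3 212.4] yaw -92.2 F [ 0.9 -0.2  0.1] w 22.1
 turn deg [ -0.6  -0.1 -13.4] | then shift mm [-357.7    0.4    4.4] | shift if unturned [-347.9   83.3    3.2] n 8.9
```

View pics/side15.png

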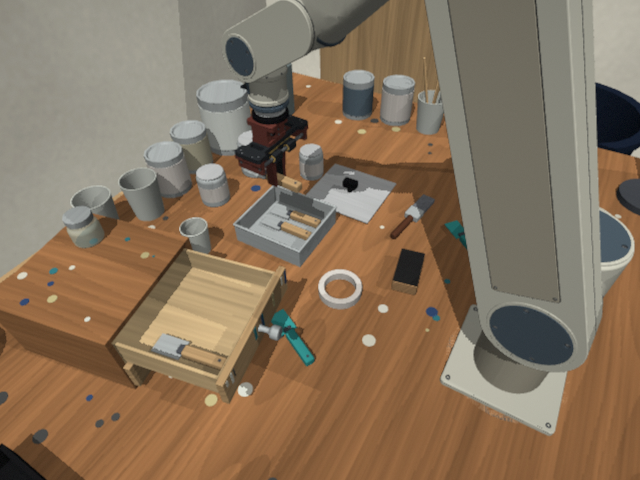

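Emit:
servo_tool([
  [10,0,0,0,0,0,-6.7],
  [10,0,0,0,0,0,-6.7],
  [10,-36,0,0,0,0,0],
  [10,-36,0,0,0,0,0],
  [10,-36,0,0,0,0,0],
])

```text
t: 24.83
position: [0.5702, 0.0466, 0.204]
orientation: [0.772, -0.635, -0.001, 0.001]
contact_force: [0.1, 0.3, -0.8]
gripper_width: 0.0217
```

Emit:
servo_tool([
  [10,-36,0,0,0,0,0],
  [10,-36,0,0,0,0,0],
  [10,-36,0,0,0,0,0],
  [10,-36,0,0,0,0,0],
  [10,-36,0,0,0,0,0],
])

```text
t: 25.25
position: [0.5351, 0.2238, 0.2041]
orientation: [0.773, -0.635, -0.001, 0.001]
contact_force: [0.8, 0.0, 1.0]
gripper_width: 0.0216
```

Emit:
servo_tool([
  [10,-36,0,0,0,0,0],
  [10,-34,0,0,0,0,0],
  [10,0,0,30,0,0,0],
  [10,0,0,30,0,0,0],
  [10,0,0,0,0,0,0],
])

```text
t: 25.67
position: [0.5184, 0.2898, 0.1392]
orientation: [0.773, -0.634, -0.002, 0.006]
contact_force: [-0.7, -1.1, -1.0]
gripper_width: 0.022
```

```bash
python3 - <<'E'
from h import *
p=dr(.085,.027,.003)
plan(*p,-78.8)
shot('side','pics/side16.png')
crop('pics/side16.png','pics/c16.png',100,200,300,350,4)
plan(*p,-78.8)
E
```

```text
t25.7 pos [518.4 289.8 139.2] yaw -78.7 F [-0.7 -1.1 -1. ] w 22.0
 turn deg [ 0.7 -0.2  0.1] | then shift mm [ 0.8 -7.7 41.2] | shift if unturned [ 0.6 -8.2 41.1] n 1.0
t25.7 pos [519.9 289.9 141.8] yaw -78.8 F [-0.2 -0.1 -0.6] w 22.0
 turn deg [ 0.5 -0.2  0. ] | then shift mm [ 0.7 -6.2 43.8] | shift if unturned [ 0.5 -6.6 43.8] n 1.1
```

View pics/c16.png

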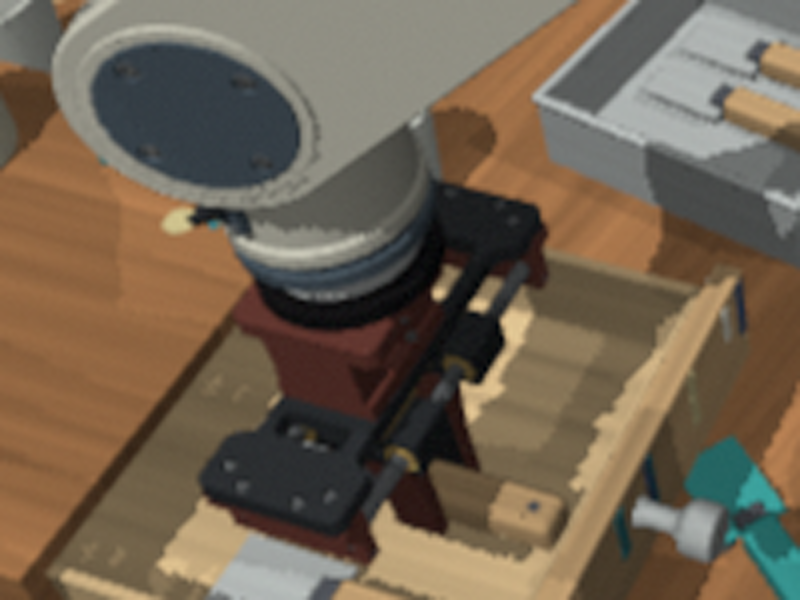

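Emit:
servo_tool([
  [10,0,-2,15,0,0,0],
  [10,0,0,15,0,0,0],
  [10,0,0,8,0,0,0],
  [10,0,0,0,0,0,0],
  [10,0,0,0,0,0,0],
])

```text
t: 26.13
position: [0.5255, 0.2914, 0.1084]
orientation: [0.773, -0.635, -0.0, 0.0]
contact_force: [-0.6, 0.6, -0.6]
gripper_width: 0.0217
```

Emit:
servo_tool([
  [10,0,0,0,0,0,0],
])

```text
t: 26.22
position: [0.5259, 0.2918, 0.109]
orientation: [0.773, -0.635, 0.0, -0.001]
contact_force: [-0.9, -0.6, -0.6]
gripper_width: 0.0217
```

Lower another 10 mm to about 0.0995, then release.

Emit:
servo_tool([
  [10,0,0,6,0,0,0],
  [10,0,0,4,0,0,0],
  [10,0,0,0,0,0,0],
])

```text
t: 26.47
position: [0.525, 0.2916, 0.0975]
orientation: [0.773, -0.635, -0.0, 0.0]
contact_force: [0.3, -0.3, -0.2]
gripper_width: 0.022
```

Emit:
servo_tool([
  [34,0,0,0,0,0,0],
  [34,0,0,0,0,0,0],
  [34,0,0,0,0,0,0],
  [34,0,0,0,0,0,0],
])

```text
t: 26.8
position: [0.5254, 0.2918, 0.0981]
orientation: [0.773, -0.635, 0.0, -0.0]
contact_force: [0.5, -0.3, -0.1]
gripper_width: 0.0336
```

Emit:
servo_tool([
  [34,0,0,-20,0,0,0],
  [34,0,0,-35,0,0,0],
  [34,0,0,-35,0,0,0],
  [34,0,0,-20,0,0,0],
  [34,0,0,0,0,0,0],
])

```text
t: 27.22
position: [0.5279, 0.2932, 0.2133]
orientation: [0.773, -0.635, 0.002, -0.004]
contact_force: [0.9, 0.9, 0.4]
gripper_width: 0.034
```

```bash
python3 - <<'E'
from h import *
shot('side','pics/side17.png');shot('top','pics/top17.png')
plan(.603,-.109,.11,-90.5)
E
```

```text
t27.3 pos [525.6 291.9 208.7] yaw -78.8 F [-0.3 -0.4 -0.6] w 34.3
 turn deg [-0.1  0.  11.7] | then shift mm [400.2 -80.9  98.7] | shift if unturned [408.4   2.1  98.5] n 10.5
```

View pics/side17.png

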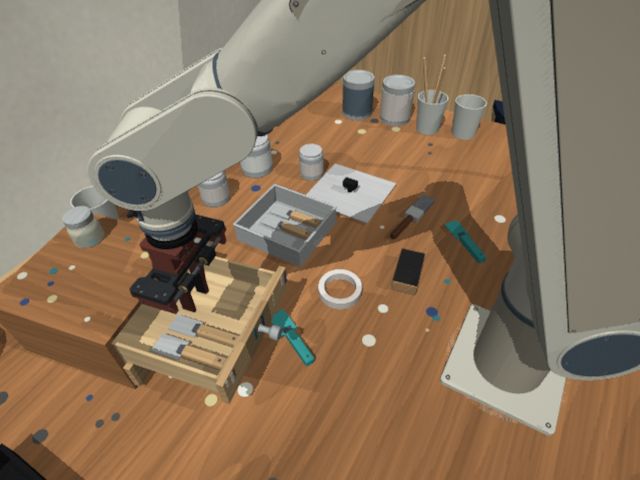

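Two knives are in the drawer and lie flat. Next is the middle one.

Emit:
servo_tool([
  [34,39,0,0,0,0,0],
  [34,40,0,0,0,0,0],
  [34,40,0,0,0,0,0],
  [34,40,0,0,0,0,0],
  [34,40,0,0,0,0,0],
])

```text
t: 27.73
position: [0.5628, 0.0947, 0.206]
orientation: [0.773, -0.634, -0.001, 0.001]
contact_force: [-0.1, 0.4, 0.3]
gripper_width: 0.0336
```

Emit:
servo_tool([
  [34,40,0,0,0,0,0],
  [34,40,0,0,0,0,0],
  [34,40,0,0,0,0,0],
  [34,40,0,0,0,0,0],
  [34,40,0,0,0,0,0],
])

```text
t: 28.15
position: [0.6016, -0.1015, 0.2058]
orientation: [0.773, -0.635, -0.002, 0.001]
contact_force: [0.3, -0.2, -0.5]
gripper_width: 0.034
```

Emit:
servo_tool([
  [34,9,0,0,0,0,5.8],
  [34,0,0,30,0,0,5.9],
  [34,0,0,40,0,0,0],
  [34,0,0,30,0,0,0],
  [34,0,0,0,0,0,0],
])

```text
t: 28.57
position: [0.5987, -0.1076, 0.1002]
orientation: [-0.704, 0.71, 0.006, -0.004]
contact_force: [-1.4, -0.3, 0.1]
gripper_width: 0.0336
```

Emit:
servo_tool([
  [34,0,0,0,0,0,0],
  [34,0,0,0,0,0,0],
])

```text
t: 28.73
position: [0.6049, -0.1084, 0.1084]
orientation: [-0.704, 0.71, 0.0, 0.0]
contact_force: [-0.5, 0.6, 0.3]
gripper_width: 0.0341
```

```bash
python3 - <<'E'
from h import *
plan(.603,-.109,.007,-90.5)
shot('side','pics/side18.png');crop('pics/side18.png','pics/c18.png',200,130,400,280,4)
E
```

```text
t28.7 pos [ 604.9 -108.4  108.4] yaw -90.5 F [-0.5  0.6  0.3] w 34.1
 turn deg [-0.  0.  0.] | then shift mm [  0.6   1.9 101.4] | shift if unturned [  0.6   1.9 101.4] n 2.5
```

View pics/c18.png

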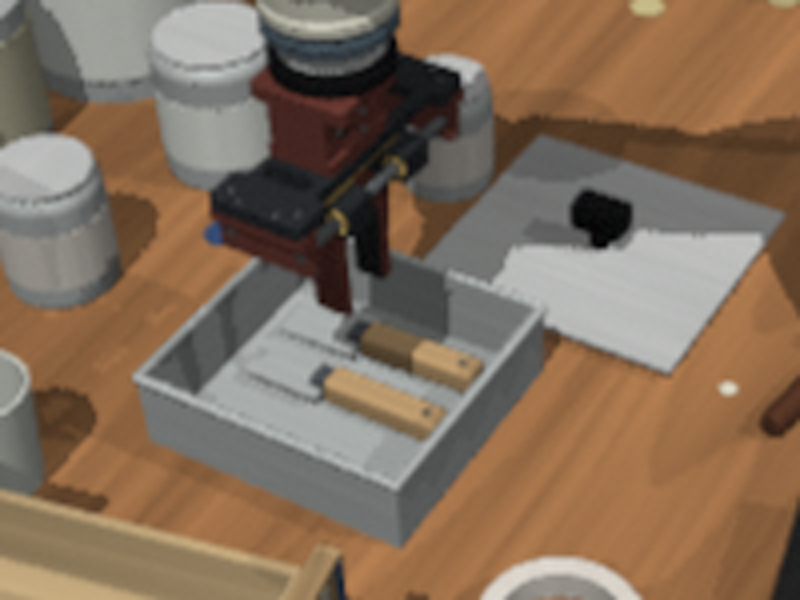

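Emit:
servo_tool([
  [34,0.5,2,35,0,0,0],
  [34,0,0,35,0,0,0],
  [34,0,0,20,0,0,0],
  [34,0,0,8,0,0,0],
  [34,0,0,0,0,0,0],
])

```text
t: 29.2
position: [0.6025, -0.1088, 0.0098]
orientation: [-0.704, 0.71, 0.0, -0.0]
contact_force: [-0.4, 0.3, 0.9]
gripper_width: 0.0339
```

Emit:
servo_tool([
  [34,0,0,0,0,0,0],
  [34,0,0,0,0,0,0],
])

```text
t: 29.37
position: [0.6043, -0.1093, 0.0122]
orientation: [-0.704, 0.71, -0.002, 0.001]
contact_force: [-0.3, 0.5, -0.6]
gripper_width: 0.034
```

Emit:
servo_tool([
  [34,0,1,4,0,0,0],
  [10,0,0,0,0,0,0],
  [10,0,0,0,0,0,0],
  [10,0,0,0,0,0,0],
  [10,0,0,0,0,0,0],
])

```text
t: 29.78
position: [0.6018, -0.109, 0.0065]
orientation: [-0.704, 0.71, -0.0, 0.0]
contact_force: [-0.4, 0.1, 5.4]
gripper_width: 0.0219
```

Emit:
servo_tool([
  [10,0,0,0,0,0,0],
  [10,0,0,-10,0,0,0],
  [10,0,0,-25,0,0,0],
  [10,0,0,-35,0,0,0],
  [10,0,0,-35,0,0,0],
])

```text
t: 30.2
position: [0.6005, -0.1088, 0.1116]
orientation: [-0.704, 0.71, 0.001, -0.001]
contact_force: [0.6, -1.0, -0.6]
gripper_width: 0.0215
```

Emit:
servo_tool([
  [10,0,0,-35,0,0,0],
  [10,0,0,-35,0,0,0],
  [10,0,0,-25,0,0,0],
  [10,0,0,0,0,0,0],
])

```text
t: 30.53
position: [0.6047, -0.1096, 0.2126]
orientation: [-0.704, 0.71, -0.004, 0.003]
contact_force: [1.3, 0.5, -0.1]
gripper_width: 0.0216
```

```bash
python3 - <<'E'
from h import *
p=dr(.081,-.027,.003);print(p)
plan(*(p+[0,0,.11]),-78.8)
shot('side','pics/side19.png')
E
```

```text
[0.5327017  0.23674719 0.098     ]
t30.5 pos [ 604.7 -109.6  212.6] yaw -90.5 F [ 1.3  0.5 -0.1] w 21.6
 turn deg [ -0.6  -0.2 -11.7] | then shift mm [-353.7    3.4    4.6] | shift if unturned [-345.7   75.     3.2] n 8.8
```

View pics/side19.png

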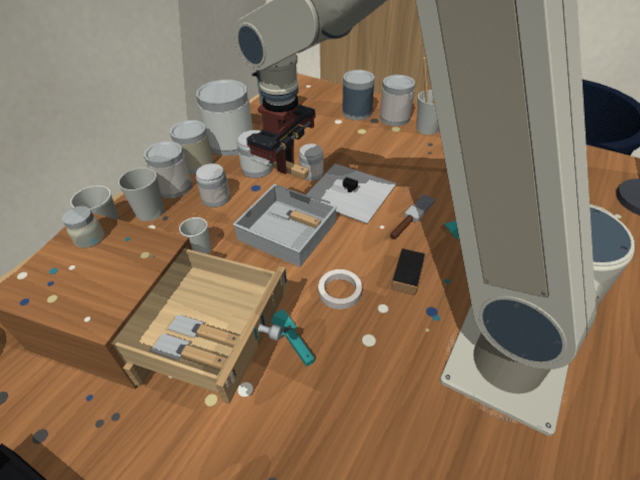

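Emit:
servo_tool([
  [10,0,0,0,0,0,-5.9],
  [10,0,0,0,0,0,-5.9],
  [10,-35,0,0,0,0,0],
  [10,-35,0,0,0,0,0],
  [10,-35,0,0,0,0,0],
])

```text
t: 31.0
position: [0.5793, -0.0054, 0.204]
orientation: [0.773, -0.635, -0.001, 0.001]
contact_force: [0.4, 1.0, -0.1]
gripper_width: 0.022
```

Emit:
servo_tool([
  [10,-36,0,0,0,0,0],
  [10,-36,0,0,0,0,0],
  [10,-36,0,0,0,0,0],
  [10,-36,0,0,0,0,0],
  [10,-36,0,0,0,0,0],
])

```text
t: 31.42
position: [0.5438, 0.1717, 0.2041]
orientation: [0.773, -0.634, -0.001, 0.001]
contact_force: [0.1, -0.4, -1.3]
gripper_width: 0.0215
```

Emit:
servo_tool([
  [10,-36,0,0,0,0,0],
  [10,-33,0,0,0,0,0],
  [10,0,0,30,0,0,0],
  [10,0,0,30,0,0,0],
  [10,0,0,0,0,0,0],
])

```text
t: 31.83
position: [0.5272, 0.2371, 0.1395]
orientation: [0.774, -0.633, -0.003, 0.005]
contact_force: [-1.5, -1.0, -1.4]
gripper_width: 0.0218
```

Emit:
servo_tool([
  [10,0,0,0,0,0,0],
  [10,0,0,0,0,0,0],
])

```text
t: 32.0
position: [0.5322, 0.2379, 0.1461]
orientation: [0.773, -0.634, -0.0, 0.0]
contact_force: [0.4, -0.2, -0.3]
gripper_width: 0.022
```

```bash
python3 - <<'E'
from h import *
p=dr(.081,-.027,.003)
plan(*p,-78.8)
shot('side','pics/side20.png')
crop('pics/side20.png','pics/c20.png',100,200,300,350,4)
E
```

```text
t32.0 pos [532.2 237.9 146.1] yaw -78.7 F [ 0.4 -0.2 -0.3] w 22.0
 turn deg [ 0.  -0.   0.1] | then shift mm [ 1.2 -0.2 48.1] | shift if unturned [ 1.2 -0.3 48.1] n 1.2
```

View pics/c20.png

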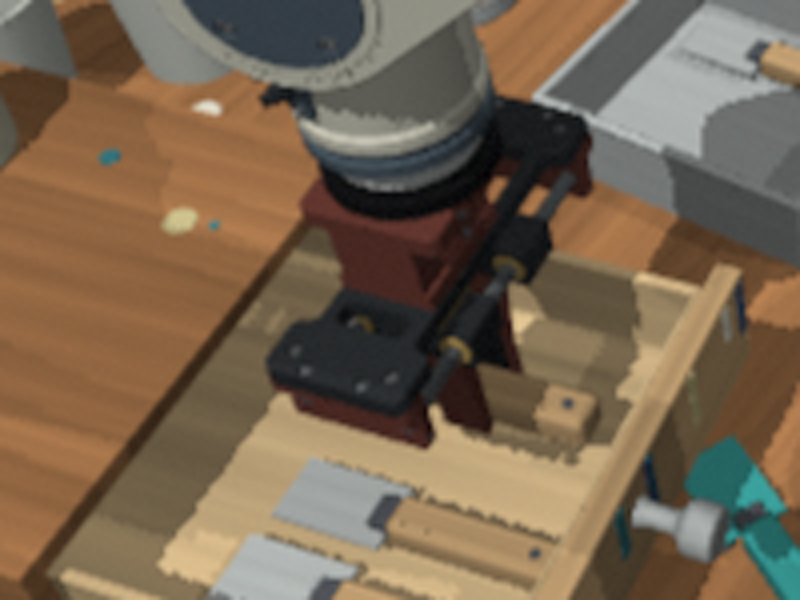

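Emit:
servo_tool([
  [10,1,0,18,0,0,0],
  [10,0,0,16,0,0,0],
  [10,0,0,9,0,0,0],
  [10,0,0,3,0,0,0],
  [10,0,0,0,0,0,0],
])

```text
t: 32.47
position: [0.5325, 0.237, 0.1001]
orientation: [0.773, -0.634, -0.0, 0.0]
contact_force: [-0.2, -0.5, -0.9]
gripper_width: 0.0216
```

Emit:
servo_tool([
  [10,0,0,0,0,0,0],
  [10,0,0,0,0,0,0],
])

```text
t: 32.63
position: [0.5331, 0.2374, 0.101]
orientation: [0.773, -0.634, 0.0, -0.001]
contact_force: [0.2, -0.9, -0.2]
gripper_width: 0.0218
```

Emit:
servo_tool([
  [10,0,0,2,0,0,0],
  [34,0,0,0,0,0,0],
  [34,0,0,0,0,0,0],
  [34,0,0,0,0,0,0],
  [34,0,0,0,0,0,0],
])

```text
t: 33.05
position: [0.5324, 0.2373, 0.0981]
orientation: [0.773, -0.634, 0.0, -0.0]
contact_force: [1.1, 0.4, -0.3]
gripper_width: 0.034
```

Emit:
servo_tool([
  [34,0,0,-20,0,0,0],
  [34,0,0,-35,0,0,0],
  [34,0,0,-35,0,0,0],
  [34,0,0,-20,0,0,0],
  [34,0,0,0,0,0,0],
])

```text
t: 33.47
position: [0.5351, 0.2384, 0.2131]
orientation: [0.773, -0.634, 0.002, -0.004]
contact_force: [0.6, 0.4, 0.2]
gripper_width: 0.034
```

```bash
python3 - <<'E'
from h import *
shot('side','pics/side21.png')
plan(.611,-.160,.11,-88.5)
E
```

```text
t33.5 pos [533.8 237.8 210.5] yaw -78.7 F [-0.3 -0.2 -0. ] w 34.4
 turn deg [-0.3  0.1  9.8] | then shift mm [399.7 -66.7 100.5] | shift if unturned [405.4   2.9 100.1] n 10.4
```

View pics/side21.png

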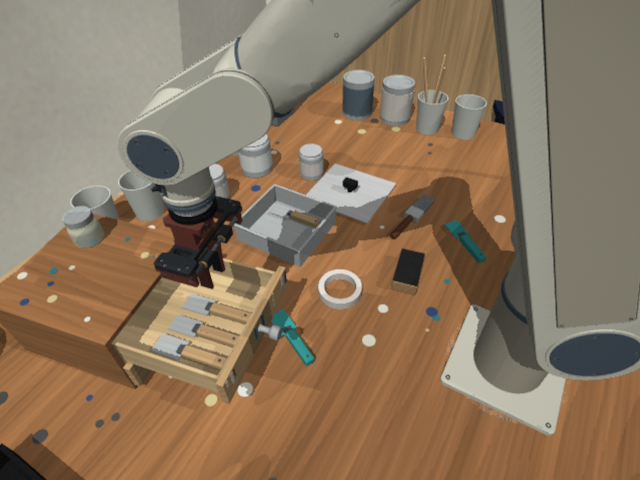

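Three knives are in. Now the last one, on the pan's right side.

Emit:
servo_tool([
  [34,39,0,0,0,0,0],
  [34,40,0,0,0,0,0],
  [34,40,0,0,0,0,0],
  [34,40,0,0,0,0,0],
  [34,40,0,0,0,0,0],
])

```text
t: 33.93
position: [0.5704, 0.0404, 0.2063]
orientation: [0.773, -0.634, -0.001, 0.001]
contact_force: [1.3, 0.5, 0.2]
gripper_width: 0.0339
```

Emit:
servo_tool([
  [34,40,0,0,0,0,0],
  [34,40,0,0,0,0,0],
  [34,40,0,0,0,0,0],
  [34,40,0,0,0,0,0],
  [34,40,0,0,0,0,0],
])

```text
t: 34.35
position: [0.6097, -0.1558, 0.2061]
orientation: [0.773, -0.634, -0.001, 0.001]
contact_force: [0.7, 0.6, 0.0]
gripper_width: 0.0341
```

Emit:
servo_tool([
  [34,7,0,0,0,0,4.9],
  [34,0,0,30,0,0,4.9],
  [34,0,0,40,0,0,0],
  [34,0,0,28,0,0,0],
  [34,0,0,0,0,0,0],
])

```text
t: 34.77
position: [0.6065, -0.1597, 0.1024]
orientation: [0.716, -0.698, -0.006, 0.003]
contact_force: [-1.5, -0.1, 0.1]
gripper_width: 0.0342
```

Emit:
servo_tool([
  [34,0,0,0,0,0,0],
  [34,0,0,0,0,0,0],
])

```text
t: 34.93
position: [0.6124, -0.161, 0.1105]
orientation: [0.716, -0.698, 0.0, -0.0]
contact_force: [0.2, 0.4, -0.2]
gripper_width: 0.0339
```

```bash
python3 - <<'E'
from h import *
plan(.611,-.160,.007,-88.5)
shot('side','pics/side22.png');crop('pics/side22.png','pics/c22.png',200,130,400,280,4)
E
```

```text
t34.9 pos [ 612.4 -161.   110.5] yaw -88.5 F [ 0.2  0.4 -0.2] w 33.9
 turn deg [-0. -0.  0.] | then shift mm [ -1.    1.4 103.5] | shift if unturned [ -1.    1.4 103.5] n 2.6
```

View pics/c22.png

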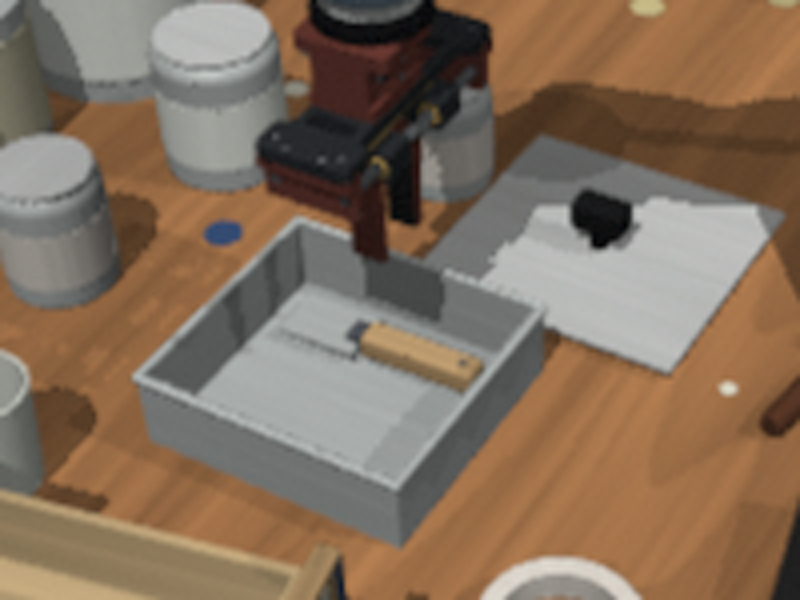

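Emit:
servo_tool([
  [34,-1,1,35,0,0,0],
  [34,0,0,35,0,0,0],
  [34,0,0,22,0,0,0],
  [34,0,0,9,0,0,0],
  [34,0,0,0,0,0,0],
])

```text
t: 35.4
position: [0.6107, -0.1597, 0.0085]
orientation: [0.716, -0.698, -0.0, 0.0]
contact_force: [0.1, -0.0, 0.4]
gripper_width: 0.034
```

Emit:
servo_tool([
  [34,0,0,0,0,0,0],
  [34,0,0,0,0,0,0],
])

```text
t: 35.57
position: [0.6127, -0.1604, 0.0113]
orientation: [0.716, -0.698, 0.002, -0.001]
contact_force: [1.1, -0.6, 0.4]
gripper_width: 0.034
```

Emit:
servo_tool([
  [34,0,1,3,0,0,0],
  [10,0,0,0,0,0,0],
  [10,0,0,0,0,0,0],
  [10,0,0,0,0,0,0],
  [10,0,0,0,0,0,0],
])

```text
t: 35.98
position: [0.6103, -0.16, 0.0067]
orientation: [0.716, -0.698, 0.0, -0.0]
contact_force: [-1.5, 0.5, 6.7]
gripper_width: 0.0216
```

Emit:
servo_tool([
  [10,0,0,0,0,0,0],
  [10,0,0,-10,0,0,0],
  [10,0,0,-25,0,0,0],
  [10,0,0,-35,0,0,0],
  [10,0,0,-35,0,0,0],
])

```text
t: 36.4
position: [0.6089, -0.1597, 0.1115]
orientation: [0.716, -0.698, -0.001, 0.001]
contact_force: [0.8, -0.1, -0.1]
gripper_width: 0.0219
```

Emit:
servo_tool([
  [10,0,0,-35,0,0,0],
  [10,0,0,-35,0,0,0],
  [10,0,0,-25,0,0,0],
  [10,0,0,0,0,0,0],
])

```text
t: 36.73
position: [0.6131, -0.1609, 0.2128]
orientation: [0.716, -0.698, 0.005, -0.002]
contact_force: [0.7, -0.7, -0.9]
gripper_width: 0.0216
```

```bash
python3 - <<'E'
from h import *
p=dr(.085,-.080,.003);print(p)
plan(*(p+[0,0,.11]),-78.8)
shot('side','pics/side23.png')
E
```

```text
[0.54691994 0.18553351 0.098     ]
t36.7 pos [ 613.1 -160.9  212.8] yaw -88.5 F [ 0.7 -0.7 -0.9] w 21.6
 turn deg [-0.5 -0.2 -9.7] | then shift mm [-352.6   -2.4    4.8] | shift if unturned [-348.    57.     3.2] n 8.8
```

View pics/side23.png

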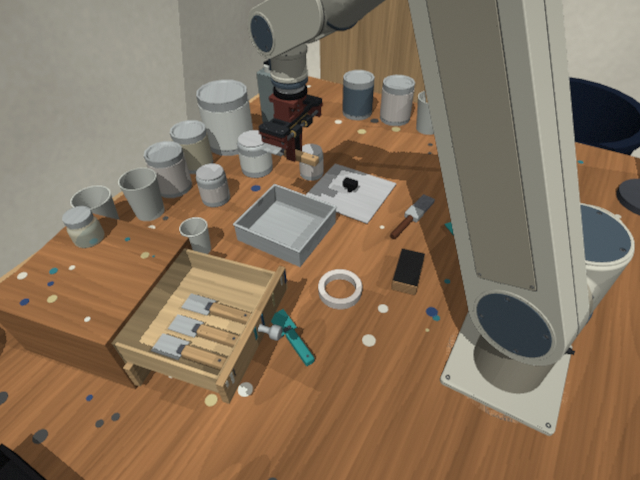

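Emit:
servo_tool([
  [10,0,0,0,0,0,-4.9],
  [10,0,0,0,0,0,-4.9],
  [10,-35,0,0,0,0,0],
  [10,-35,0,0,0,0,0],
  [10,-35,0,0,0,0,0],
])

```text
t: 37.2
position: [0.5877, -0.0563, 0.2042]
orientation: [0.773, -0.635, -0.001, 0.001]
contact_force: [0.2, 1.0, -1.5]
gripper_width: 0.0218
```

Emit:
servo_tool([
  [10,-36,0,0,0,0,0],
  [10,-36,0,0,0,0,0],
  [10,-36,0,0,0,0,0],
  [10,-36,0,0,0,0,0],
  [10,-36,0,0,0,0,0],
])

```text
t: 37.62
position: [0.5523, 0.1208, 0.2045]
orientation: [0.773, -0.634, -0.001, 0.001]
contact_force: [0.6, -0.3, -0.4]
gripper_width: 0.022
```

Emit:
servo_tool([
  [10,-36,-2,0,0,0,0],
  [10,-32,0,0,0,0,0],
  [10,0,0,30,0,0,0],
  [10,0,0,30,0,0,0],
  [10,0,0,0,0,0,0],
])

```text
t: 38.03
position: [0.5378, 0.1859, 0.1399]
orientation: [0.774, -0.633, -0.003, 0.005]
contact_force: [-2.1, -1.9, -1.5]
gripper_width: 0.0218
```

Emit:
servo_tool([
  [10,0,0,0,0,0,0],
  [10,0,0,0,0,0,0],
])

```text
t: 38.2
position: [0.5428, 0.1863, 0.1462]
orientation: [0.773, -0.634, -0.0, 0.0]
contact_force: [0.3, 0.5, -0.8]
gripper_width: 0.0218
```

```bash
python3 - <<'E'
from h import *
p=dr(.085,-.080,.003)
plan(*p,-78.8)
shot('side','pics/side24.png')
crop('pics/side24.png','pics/c24.png',100,180,300,330,4)
E
```

```text
t38.2 pos [542.8 186.3 146.2] yaw -78.7 F [ 0.3  0.5 -0.8] w 21.8
 turn deg [ 0.  -0.   0.1] | then shift mm [ 1.5 -3.9 48.2] | shift if unturned [ 1.5 -3.9 48.2] n 1.2
```

View pics/c24.png

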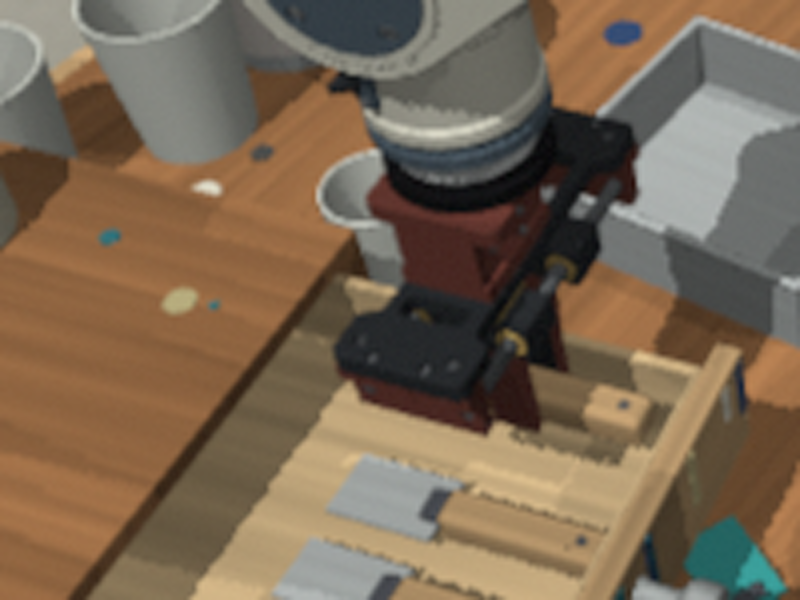

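Emit:
servo_tool([
  [10,1,-3,18,0,0,0],
  [10,0,0,16,0,0,0],
  [10,0,0,9,0,0,0],
  [10,0,0,4,0,0,0],
  [10,0,0,0,0,0,0],
])

```text
t: 38.67
position: [0.5458, 0.1859, 0.099]
orientation: [0.773, -0.634, -0.0, 0.0]
contact_force: [-0.3, -0.3, -0.7]
gripper_width: 0.0218
```

Emit:
servo_tool([
  [10,0,0,0,0,0,0],
  [10,0,0,0,0,0,0],
])

```text
t: 38.83
position: [0.5465, 0.1863, 0.1]
orientation: [0.773, -0.634, 0.0, -0.001]
contact_force: [-0.2, 0.5, -0.7]
gripper_width: 0.0219
```

Emit:
servo_tool([
  [10,0,0,2,0,0,0],
  [32,0,0,0,0,0,0],
  [32,0,0,0,0,0,0],
  [32,0,0,0,0,0,0],
  [32,0,0,0,0,0,0],
])

```text
t: 39.25
position: [0.5459, 0.1862, 0.0971]
orientation: [0.773, -0.634, 0.0, -0.0]
contact_force: [-0.1, -0.7, -0.8]
gripper_width: 0.032
```

Emit:
servo_tool([
  [32,0,0,-20,0,0,0],
  [32,0,0,-35,0,0,0],
  [32,0,0,-35,0,0,0],
  [32,0,0,-35,0,0,0],
  [32,0,0,0,0,0,0],
])

```text
t: 39.67
position: [0.5496, 0.1874, 0.229]
orientation: [0.773, -0.634, 0.003, -0.005]
contact_force: [0.4, 1.4, -0.1]
gripper_width: 0.0322
```

```bash
python3 - <<'E'
from h import *
plan(.35,.228,.25,-78.8)
shot('side','pics/side25.png');shot('top','pics/top25.png')
E
```

```text
t39.7 pos [549.6 187.4 229. ] yaw -78.7 F [ 0.4  1.4 -0.1] w 32.2
 turn deg [-0.6  0.1  0.1] | then shift mm [-78.6 187.9 -21. ] | shift if unturned [-79.  187.5 -23. ] n 5.1
```

View pics/side25.png

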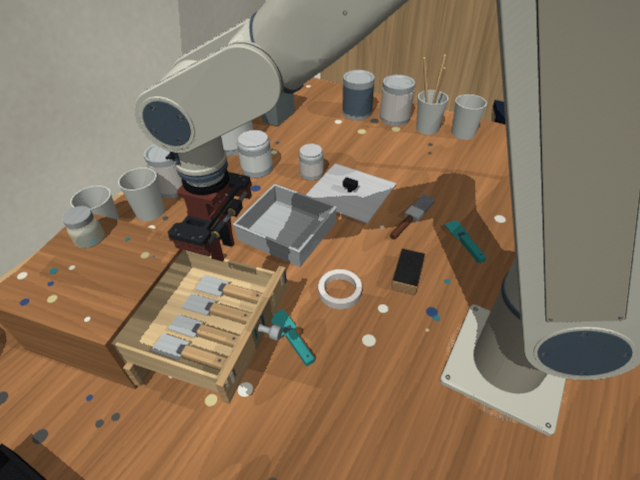

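View pics/top25.png

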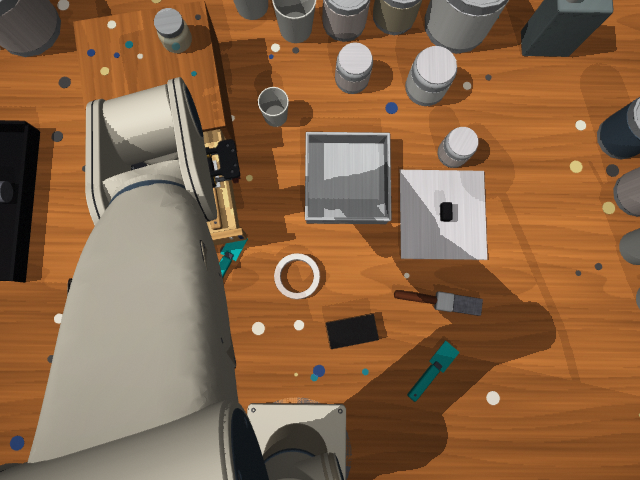

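```bash
python3 - <<'E'
from h import *
k=np.array([.402,.239,.113]); X=np.array([np.cos(DY),np.sin(DY),0]); p=k-.026*X; print(p)
plan(p[0],p[1],.22,-78.8)
E
```

```text
[0.37649517 0.23394991 0.113     ]
t39.8 pos [546.7 186.5 223.6] yaw -78.7 F [ 0.2 -0.7  0. ] w 31.9
 turn deg [-0.2  0.   0.1] | then shift mm [-79.6 157.7   3.6] | shift if unturned [-79.9 157.6   3.1] n 4.4
```

Emit:
servo_tool([
  [0,-16,32,0,0,0,0],
  [0,-16,32,0,0,0,0],
  [0,-16,32,0,0,0,0],
  [0,-16,32,0,0,0,0],
  [0,-16,32,0,0,0,0],
])

```text
t: 40.18
position: [0.3706, 0.2327, 0.2202]
orientation: [0.773, -0.634, -0.001, 0.002]
contact_force: [0.6, 0.6, 1.3]
gripper_width: 0.0024
```

Emit:
servo_tool([
  [0,0,0,0,0,0,0],
  [0,0,0,0,0,0,0],
  [0,0,0,30,0,0,0],
  [0,0,0,0,0,0,0],
  [0,0,0,0,0,0,0],
])

```text
t: 40.6
position: [0.3728, 0.2324, 0.1906]
orientation: [0.773, -0.634, -0.001, 0.002]
contact_force: [0.3, -0.5, 0.3]
gripper_width: 0.0001
```

```bash
python3 - <<'E'
from h import *
plan(.3765,.234,.113,-78.8)
shot('top','pics/top26.png');shot('side','pics/side26.png')
crop('pics/side26.png','pics/c26.png',150,200,350,350,4)
plan(.3765,.234,.113,-78.8)
E
```

```text
t40.6 pos [372.8 232.4 190.6] yaw -78.7 F [ 0.3 -0.5  0.3] w 0.1
 turn deg [ 0.2 -0.1  0.1] | then shift mm [-0.9 -3.9 77.6] | shift if unturned [-1.  -4.2 77.6] n 1.9
t40.7 pos [374.  233.1 192.1] yaw -78.7 F [ 0.5 -0.4  0.1] w 0.2
 turn deg [ 0.  -0.   0.1] | then shift mm [-0.4 -2.7 79.1] | shift if unturned [-0.4 -2.7 79.1] n 2.0
```

View pics/c26.png

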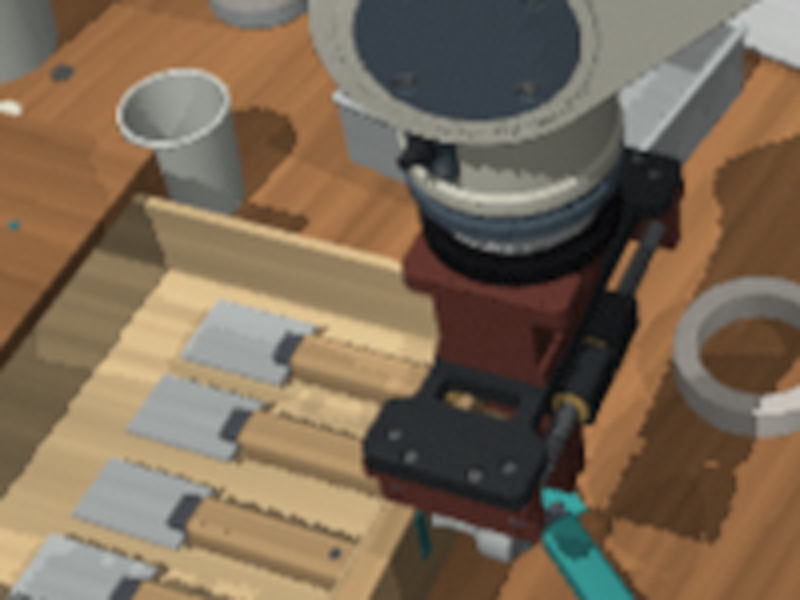

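View pics/top26.png

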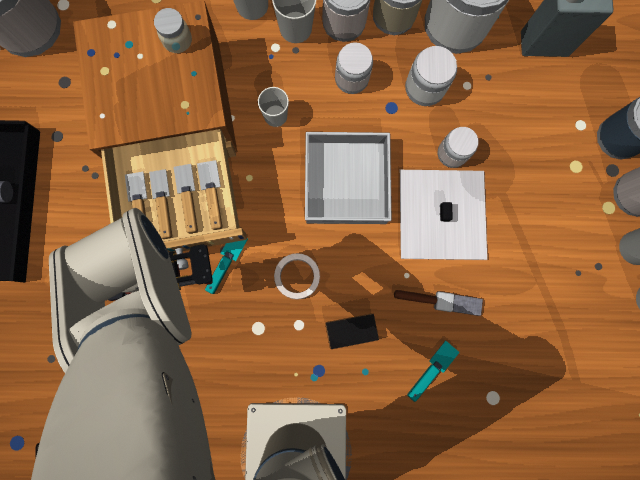

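Emit:
servo_tool([
  [0,0,0,30,0,0,0],
  [0,0,0,30,0,0,0],
  [0,0,0,17,0,0,0],
  [0,0,0,0,0,0,0],
  [0,0,0,0,0,0,0],
])

```text
t: 41.12
position: [0.3736, 0.2332, 0.1151]
orientation: [0.773, -0.634, -0.0, 0.0]
contact_force: [1.2, 0.0, 0.7]
gripper_width: 0.0006
```

Emit:
servo_tool([
  [0,0,-4,0,0,0,0],
  [0,0,-8,0,0,0,0],
  [0,0,-10,0,0,0,0],
  [0,0,-12,0,0,0,0],
  [0,0,-12,0,0,0,0],
])

```text
t: 41.53
position: [0.4202, 0.2428, 0.1158]
orientation: [0.773, -0.634, 0.0, -0.001]
contact_force: [-1.3, -0.0, 1.4]
gripper_width: 0.0005
```

```bash
python3 - <<'E'
from h import *
shot('side','pics/side27.png')
k=np.array([.402,.239,.113]); X=np.array([np.cos(DY),np.sin(DY),0]); p=k+(.2136-.018)*X
plan(*p,-78.8)
E
```

```text
t41.6 pos [422.9 243.8 116. ] yaw -78.7 F [ 2.1  1.9 -0.3] w 0.4
 turn deg [-0.3  0.1  0.1] | then shift mm [   0.6 -174.1    3. ] | shift if unturned [   0.9 -174.1    3.8] n 4.4
```

View pics/side27.png

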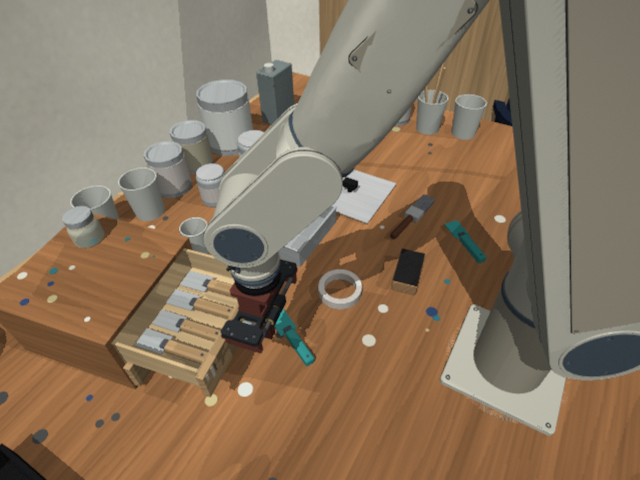

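Closing well. I'll keep pushing.

Emit:
servo_tool([
  [0,0,-12,0,0,0,0],
  [0,0,-12,0,0,0,0],
  [0,0,-12,0,0,0,0],
  [0,0,-12,0,0,0,0],
  [0,0,-12,0,0,0,0],
])

```text
t: 42.0
position: [0.4785, 0.2542, 0.1148]
orientation: [0.773, -0.634, 0.0, 0.0]
contact_force: [-2.5, -0.9, 0.8]
gripper_width: 0.0004
```

Emit:
servo_tool([
  [0,0,-12,0,0,0,0],
  [0,0,-12,0,0,0,0],
  [0,0,-12,0,0,0,0],
  [0,0,-12,0,0,0,0],
  [0,0,-10,0,0,0,0],
])

```text
t: 42.42
position: [0.5357, 0.2657, 0.1149]
orientation: [0.773, -0.634, 0.0, -0.0]
contact_force: [-0.7, -0.8, 1.6]
gripper_width: 0.0005
```

```bash
python3 - <<'E'
from h import *
shot('side','pics/side28.png')
k=np.array([.402,.239,.113]); X=np.array([np.cos(DY),np.sin(DY),0]); p=k+(.2136-.018)*X
plan(*p,-78.8)
E
```

```text
t42.5 pos [537.5 266.2 115.1] yaw -78.7 F [1.3 1.5 0.2] w 0.5
 turn deg [-0.2  0.   0.1] | then shift mm [  0.4 -57.4   2.1] | shift if unturned [  0.5 -57.4   2.3] n 1.4
```

View pics/side28.png

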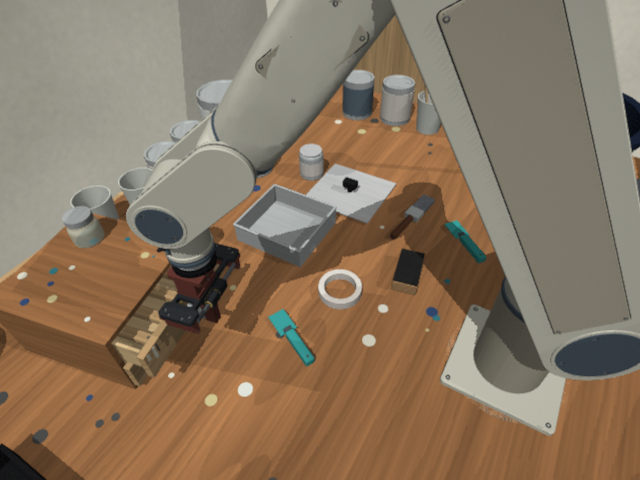

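Emit:
servo_tool([
  [0,0,-10,0,0,0,0],
  [0,0,-10,0,0,0,0],
  [0,0,-9,0,0,0,0],
  [0,0,-7,0,0,0,0],
  [0,0,-6,0,0,0,0],
])

```text
t: 42.88
position: [0.5761, 0.2738, 0.1149]
orientation: [0.773, -0.634, 0.0, -0.0]
contact_force: [-1.0, 0.2, -1.1]
gripper_width: 0.0003
```

Emit:
servo_tool([
  [0,0,-4,0,0,0,0],
  [0,0,-4,0,0,0,0],
  [0,0,-3,0,0,0,0],
  [0,0,-3,0,0,0,0],
])

```text
t: 43.22
position: [0.5891, 0.2764, 0.115]
orientation: [0.773, -0.634, -0.0, 0.0]
contact_force: [-1.4, -0.1, -0.8]
gripper_width: 0.0004
```

Emit:
servo_tool([
  [0,0,-2,0,0,0,0],
  [0,0,-2,0,0,0,0],
  [0,0,0,0,0,0,0],
])

```text
t: 43.47
position: [0.5923, 0.2771, 0.115]
orientation: [0.773, -0.634, -0.0, 0.001]
contact_force: [-3.7, -0.6, 3.0]
gripper_width: 0.0002
```

Emit:
servo_tool([
  [0,0,-2,0,0,0,0],
  [0,0,-2,0,0,0,0],
  [0,0,0,0,0,0,0],
])

```text
t: 43.72
position: [0.5923, 0.277, 0.115]
orientation: [0.773, -0.634, -0.003, 0.004]
contact_force: [-18.8, -2.9, 14.6]
gripper_width: 0.0005
```

Emit:
servo_tool([
  [0,0,-2,0,0,0,0],
  [0,0,0,0,0,0,0],
])

```text
t: 43.88
position: [0.5922, 0.277, 0.115]
orientation: [0.773, -0.634, -0.004, 0.006]
contact_force: [-25.9, -5.1, 20.6]
gripper_width: 0.0004
```

Emit:
servo_tool([
  [0,0,8,0,0,0,0],
  [0,0,15,0,0,0,0],
  [0,0,20,0,0,0,0],
  [30,0,0,-35,0,0,0],
  [50,0,0,-38,0,0,0],
])

```text
t: 44.3
position: [0.554, 0.269, 0.1863]
orientation: [0.773, -0.634, -0.001, 0.003]
contact_force: [0.6, 0.1, -0.1]
gripper_width: 0.0105
```

```bash
python3 - <<'E'
from h import *
plan(.539,-.334,.2,-90)
shot('side','pics/side29.png');shot('top','pics/top29.png')
crop('pics/top29.png','pics/c29.png',380,150,510,270,6)
E
```

```text
t44.3 pos [554.  269.  186.3] yaw -78.7 F [ 0.6  0.1 -0.1] w 10.5
 turn deg [ 0.3 -0.1 11.3] | then shift mm [603.   15.  -13.7] | shift if unturned [588.3 133.3 -12.1] n 15.1
```

View pics/side29.png

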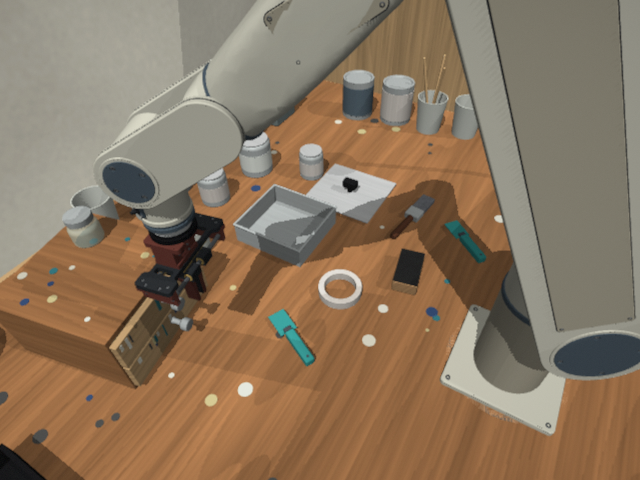

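View pics/c29.png

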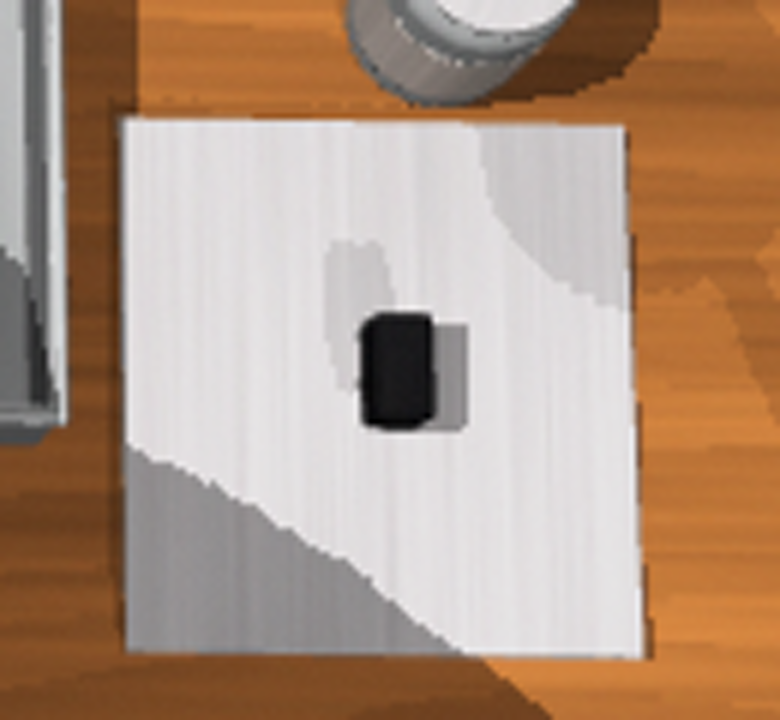

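```bash
python3 - <<'E'
from h import *
np.set_printoptions(precision=4,suppress=True)
Q=lambda u,v:(380+u/6,150+v/6)
L=np.array([p2w('top',*Q(*q),.011) for q in((122,118),(626,126),(645,658),(125,652))]);print(L,L.mean(0))
e=L[0]-L[3];f=L[1]-L[2];print(np.degrees(np.arctan2(e[1],e[0])),np.degrees(np.arctan2(f[1],f[0])))
print(p2w('top',*Q(398,369),.05))
E
```

```text
[[ 0.6455 -0.2365  0.011 ]
 [ 0.6456 -0.4361  0.011 ]
 [ 0.4342 -0.436   0.011 ]
 [ 0.4337 -0.2352  0.011 ]] [ 0.5398 -0.3359  0.011 ]
-0.3313862494585145 -0.039577300733715765
[ 0.5381 -0.3325  0.05  ]
```

Emit:
servo_tool([
  [60,10,0,-20,0,0,0],
  [60,37,8.5,0,0,0,0],
  [60,38,8.5,0,0,0,0],
  [60,38,8.5,0,0,0,0],
  [60,38,8.5,0,0,0,0],
])

```text
t: 44.82
position: [0.555, 0.104, 0.2081]
orientation: [0.774, -0.634, 0.001, -0.001]
contact_force: [0.4, 0.1, -0.5]
gripper_width: 0.0513
```

Emit:
servo_tool([
  [60,38,8.5,0,0,0,0],
  [60,38,8.5,0,0,0,0],
  [60,38,8.5,0,0,0,0],
  [60,38,8.5,0,0,0,0],
  [60,38,8.5,0,0,0,0],
])

```text
t: 45.23
position: [0.5505, -0.0913, 0.208]
orientation: [0.773, -0.634, 0.001, -0.0]
contact_force: [0.5, 0.8, 0.3]
gripper_width: 0.0599
```

Emit:
servo_tool([
  [60,38,8.5,0,0,0,0],
  [60,38,8.5,0,0,0,0],
  [60,38,8.5,0,0,0,0],
  [60,38,8.5,0,0,0,5.7],
  [60,38,8.5,0,0,0,5.6],
])

```text
t: 45.65
position: [0.5426, -0.286, 0.208]
orientation: [-0.706, 0.709, -0.001, 0.0]
contact_force: [0.0, -0.3, 0.8]
gripper_width: 0.06
```

Emit:
servo_tool([
  [60,0,0,30,0,0,0],
  [60,0,0,30,0,0,0],
  [60,0,0,0,0,0,0],
  [60,0,0,0,0,0,0],
  [60,0,0,0,0,0,0],
])

```text
t: 46.07
position: [0.5429, -0.2837, 0.1489]
orientation: [0.707, -0.707, 0.001, -0.0]
contact_force: [-0.1, 0.6, 0.8]
gripper_width: 0.0598
```

```bash
python3 - <<'E'
from h import *
plan(.539,-.334,.0225,-90.2)
shot('side','pics/side30.png');crop('pics/side30.png','pics/c30.png',270,90,430,210,5)
E
```

```text
t46.1 pos [ 542.9 -283.7  148.9] yaw -90.0 F [-0.1  0.6  0.8] w 59.8
 turn deg [-0.1 -0.   0.2] | then shift mm [ 50.3   3.7 126.4] | shift if unturned [ 50.2   4.1 126.5] n 3.4
```

View pics/c30.png

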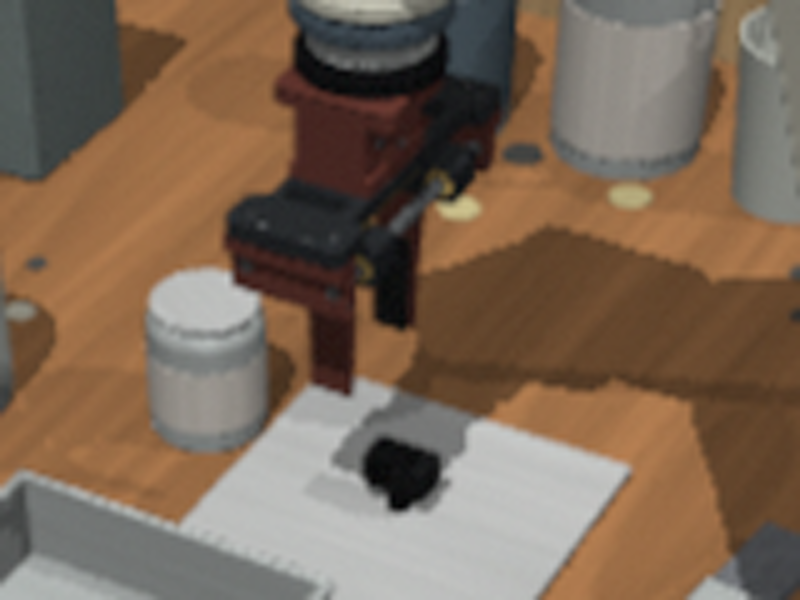

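Emit:
servo_tool([
  [60,25,1.5,0,0,0,0],
  [60,25,1.5,0,0,0,0.2],
  [60,0,0,35,0,0,0],
  [60,0,0,30,0,0,0],
  [60,0,0,0,0,0,0],
])

```text
t: 46.53
position: [0.5372, -0.3322, 0.0798]
orientation: [-0.706, 0.708, 0.003, -0.001]
contact_force: [-0.7, 1.0, -0.3]
gripper_width: 0.06
```

Emit:
servo_tool([
  [60,0,0,0,0,0,0],
  [60,0,0,0,0,0,0],
])

```text
t: 46.7
position: [0.5406, -0.3339, 0.0852]
orientation: [-0.706, 0.708, -0.001, 0.0]
contact_force: [0.0, -0.5, -0.2]
gripper_width: 0.0602
```

```bash
python3 - <<'E'
from h import *
plan(.539,-.334,.0225,-90.2)
E
```

```text
t46.7 pos [ 540.6 -333.9   85.2] yaw -90.1 F [ 0.  -0.5 -0.2] w 60.2
 turn deg [-0.1 -0.1  0.1] | then shift mm [ 0.1  1.6 62.7] | shift if unturned [-0.   1.7 62.7] n 1.6
```

Emit:
servo_tool([
  [60,0,1.5,25,0,0,0],
  [60,0,0,22,0,0,0],
  [60,0,0,10,0,0,0],
  [60,0,0,4,0,0,0],
  [60,0,0,0,0,0,0],
])

```text
t: 47.12
position: [0.5381, -0.3337, 0.0226]
orientation: [-0.706, 0.708, -0.0, 0.0]
contact_force: [-0.2, 0.1, 0.1]
gripper_width: 0.0601
```

Emit:
servo_tool([
  [10,0,0,0,0,0,0],
  [10,0,0,0,0,0,0],
  [10,0,0,0,0,0,0],
  [10,0,0,0,0,0,0],
  [10,0,0,0,0,0,0],
])

```text
t: 47.53
position: [0.5379, -0.3338, 0.0225]
orientation: [-0.706, 0.708, -0.0, 0.0]
contact_force: [-0.0, 0.4, -0.3]
gripper_width: 0.03
```

Emit:
servo_tool([
  [10,0,0,0,0,0,0],
  [10,0,0,0,0,0,0],
  [10,0,0,0,0,0,0],
])

```text
t: 47.78
position: [0.5377, -0.3338, 0.0223]
orientation: [-0.706, 0.708, -0.0, -0.0]
contact_force: [-0.3, 1.1, 3.5]
gripper_width: 0.0235
```

Emit:
servo_tool([
  [10,0,0,-10,0,0,0],
  [10,0,0,-25,0,0,0],
  [10,0,0,-35,0,0,0],
  [10,0,0,-35,0,0,0],
  [10,0,0,-25,0,0,0],
])

```text
t: 48.2
position: [0.5379, -0.3338, 0.1548]
orientation: [-0.706, 0.708, -0.001, 0.0]
contact_force: [0.7, -0.5, -2.7]
gripper_width: 0.0237
```

Emit:
servo_tool([
  [10,0,0,0,0,0,0],
  [10,0,0,0,0,0,0],
  [10,0,0,0,0,0,0],
])

```text
t: 48.45
position: [0.5366, -0.333, 0.1508]
orientation: [-0.706, 0.708, 0.001, -0.0]
contact_force: [-0.5, -0.4, -4.2]
gripper_width: 0.0237
```

```bash
python3 - <<'E'
from h import *
plan(.6135,-.109,.15,-90.2)
shot('side','pics/side31.png')
E
```

```text
t48.5 pos [ 536.6 -333.   150.8] yaw -90.2 F [-0.5 -0.4 -4.2] w 23.7
 turn deg [ 0.1  0.1 -0. ] | then shift mm [-224.2  -76.1    0.8] | shift if unturned [-224.2  -76.1    0.9] n 5.9
```

View pics/side31.png

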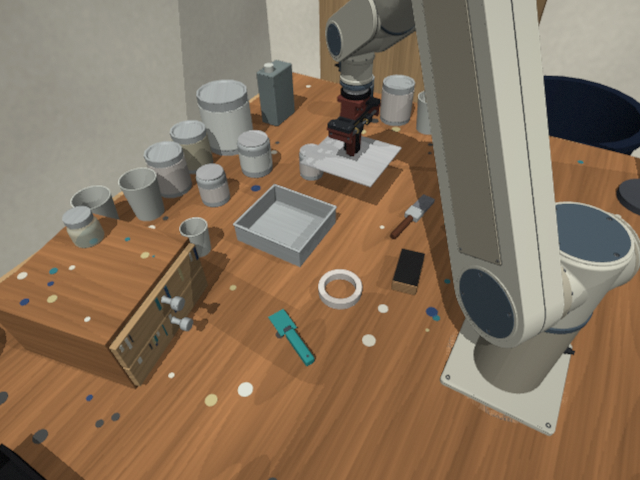

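Lid held level, drawer shut. Next I'll carry the lid back over the pan.

Emit:
servo_tool([
  [10,-25,-8,0,0,0,0],
  [10,-36,-12,0,0,0,0],
  [10,-36,-12,0,0,0,0],
  [10,-36,-12,0,0,0,0],
  [10,-36,-12,0,0,0,0],
])

```text
t: 48.92
position: [0.593, -0.1629, 0.1496]
orientation: [-0.706, 0.709, 0.002, -0.001]
contact_force: [0.1, 0.1, -1.8]
gripper_width: 0.0236
```

Emit:
servo_tool([
  [10,-36,-12,0,0,0,0],
  [10,-19,-8,0,0,0,0],
  [10,0,0,20,0,0,0],
  [10,0,0,20,0,0,0],
  [10,0,0,0,0,0,0],
])

```text
t: 49.33
position: [0.6105, -0.1083, 0.1063]
orientation: [-0.706, 0.708, 0.004, -0.003]
contact_force: [-0.8, 0.5, -3.9]
gripper_width: 0.0239
```

Emit:
servo_tool([
  [10,0,0,0,0,0,0],
  [10,0,0,0,0,0,0],
  [10,0,0,0,0,0,0],
])

```text
t: 49.58
position: [0.6147, -0.1104, 0.1125]
orientation: [-0.706, 0.709, -0.0, 0.0]
contact_force: [-0.2, 0.1, -2.6]
gripper_width: 0.024
```

```bash
python3 - <<'E'
from h import *
plan(.6135,-.109,.0745,-90.2)
shot('top','pics/top32.png');shot('side','pics/side32.png')
crop('pics/side32.png','pics/c32.png',200,130,400,280,4)
plan(.6135,-.109,.0745,-90.2)
E
```

```text
t49.6 pos [ 614.7 -110.4  112.5] yaw -90.2 F [-0.2  0.1 -2.6] w 24.0
 turn deg [-0. -0. -0.] | then shift mm [-1.4  1.2 38. ] | shift if unturned [-1.4  1.3 38. ] n 1.0
t49.7 pos [ 614.9 -110.4  112.8] yaw -90.2 F [-0.  -0.3 -3.5] w 24.0
 turn deg [-0.1 -0.  -0. ] | then shift mm [-1.4  1.4 38.3] | shift if unturned [-1.4  1.4 38.3] n 1.0
```

View pics/c32.png

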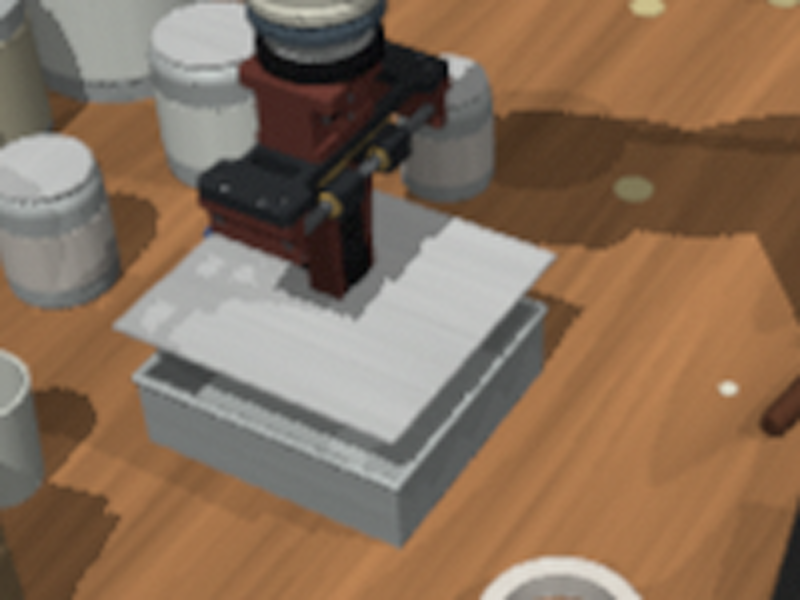

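Emit:
servo_tool([
  [10,-1.5,1.5,8,0,0,0],
  [10,0,0,8,0,0,0],
  [10,0,0,6,0,0,0],
  [10,0,0,0,0,0,0],
  [10,0,0,0,0,0,0],
])

```text
t: 50.1
position: [0.6123, -0.1083, 0.0891]
orientation: [-0.706, 0.708, 0.001, -0.0]
contact_force: [0.1, -0.0, -3.6]
gripper_width: 0.0237
```

Emit:
servo_tool([
  [10,0,0,0,0,0,0],
  [10,0,0,0,0,0,0],
])

```text
t: 50.27
position: [0.6131, -0.1084, 0.0901]
orientation: [-0.706, 0.708, -0.0, 0.0]
contact_force: [0.2, 0.1, -2.1]
gripper_width: 0.0239
```

Emit:
servo_tool([
  [10,0,0,5,0,0,0],
  [10,0,0,4,0,0,0],
  [10,0,0,3,0,0,0],
  [10,0,0,0,0,0,0],
  [10,0,0,0,0,0,0],
])

```text
t: 50.68
position: [0.6125, -0.1081, 0.0774]
orientation: [-0.706, 0.708, 0.0, -0.0]
contact_force: [-0.0, 1.6, -4.3]
gripper_width: 0.0236
```

Emit:
servo_tool([
  [10,0,0,3,0,0,0],
  [10,0,0,0,0,0,0],
  [10,0,0,0,0,0,0],
])

```text
t: 50.93
position: [0.6129, -0.1082, 0.0748]
orientation: [-0.706, 0.708, 0.0, 0.0]
contact_force: [0.4, 2.1, -4.1]
gripper_width: 0.0239
```

Emit:
servo_tool([
  [10,0,0,1,0,0,0],
  [10,0,0,0,0,0,0],
  [50,0,0,0,0,0,0],
  [50,0,0,0,0,0,0],
  [50,0,0,0,0,0,0],
])

```text
t: 51.35
position: [0.6133, -0.1088, 0.0742]
orientation: [-0.706, 0.708, -0.0, 0.0]
contact_force: [0.2, -0.6, -0.1]
gripper_width: 0.0405
```

Emit:
servo_tool([
  [50,0,0,0,0,0,0],
  [50,0,0,-30,0,0,0],
  [50,0,0,-35,0,0,0],
  [50,0,0,-35,0,0,0],
  [50,0,0,-35,0,0,0],
])

```text
t: 51.77
position: [0.6126, -0.1086, 0.2103]
orientation: [-0.706, 0.708, 0.0, -0.0]
contact_force: [-0.1, 0.1, -0.3]
gripper_width: 0.0502
```

Emit:
servo_tool([
  [50,40,0,0,0,0,0],
  [50,40,0,0,0,0,0],
  [50,40,0,0,0,0,0],
  [50,40,0,0,0,0,0],
  [50,40,0,0,0,0,0],
])

```text
t: 52.18
position: [0.612, -0.3104, 0.2093]
orientation: [-0.706, 0.708, -0.0, 0.0]
contact_force: [0.4, -0.2, -0.1]
gripper_width: 0.0501
```

Emit:
servo_tool([
  [50,40,0,0,0,0,0],
  [50,40,0,0,0,0,0],
  [50,0,0,0,0,0,0],
  [50,0,0,0,0,0,0],
])

```text
t: 52.52
position: [0.6111, -0.3907, 0.2084]
orientation: [-0.705, 0.71, 0.0, -0.0]
contact_force: [-0.6, 0.4, 0.1]
gripper_width: 0.0505
```

```bash
python3 - <<'E'
from h import *
shot('top','pics/top33.png');shot('side','pics/side33.png')
crop('pics/side33.png','pics/c33.png',90,170,350,390,3)
crop('pics/top33.png','pics/c34.png',290,115,420,235,5)
crop('pics/top33.png','pics/c35.png',70,110,270,220,4)
E
```

```text
(no output)
```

View pics/c33.png

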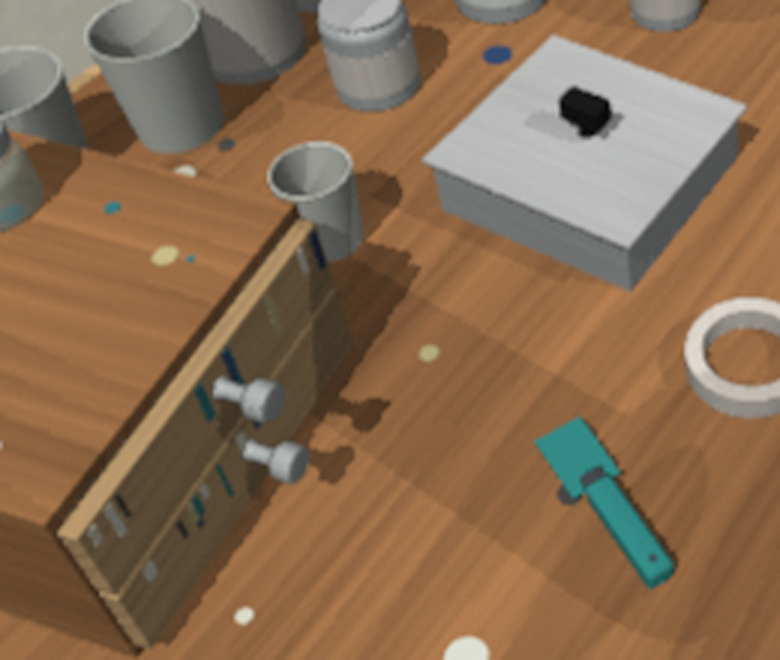

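View pics/c34.png

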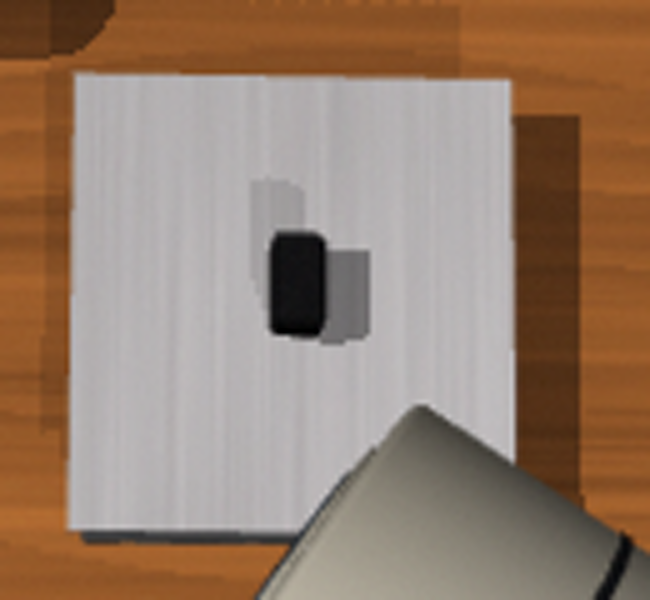

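View pics/c35.png

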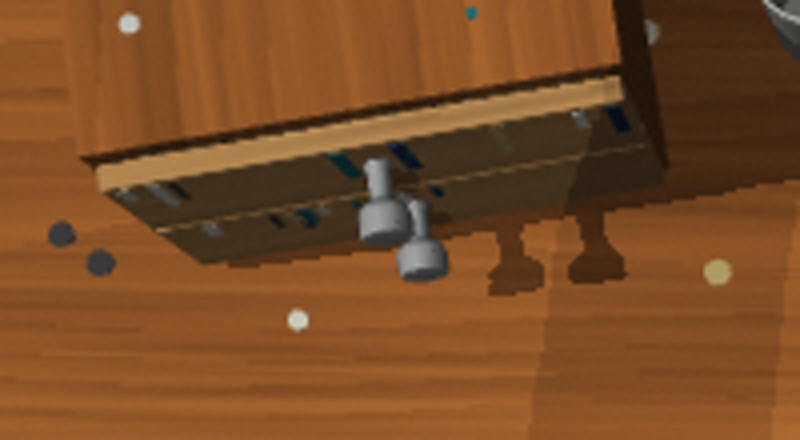

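View pics/top33.png

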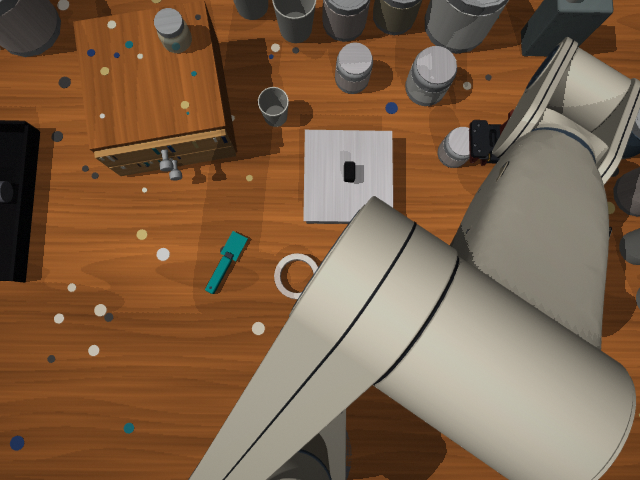

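```bash
python3 - <<'E'
from h import *
np.set_printoptions(precision=4,suppress=True)
Q=lambda u,v:(290+u/5,115+v/5)
L=[p2w('top',*Q(*q),.063) for q in((75,73),(511,80),(68,528))];print(L,'centre',(L[1]+L[2])/2)
S=lambda u,v:(90+u/3,170+v/3)
print('side',[tri(a,b) for a,b in((Q(75,73),S(424,160)),(Q(511,80),S(553,36)),(Q(68,528),S(632,248)))])
C=lambda u,v:(70+u/4,110+v/4)
k=tri(C(386,219),S(258,399));print('knob',k)
X=np.array([np.cos(DY),np.sin(DY),0]);print('travel left',.2136-(k[0]-[.402,.239,.132])@X, telemetry.state()['t'])
E
```

```text
[array([ 0.7208, -0.01  ,  0.063 ]), array([ 0.721 , -0.2093,  0.063 ]), array([ 0.5098, -0.0103,  0.063 ])] centre [ 0.6154 -0.1098  0.063 ]
side [(array([ 0.7212, -0.01  ,  0.0624]), array([0.])), (array([ 0.7224, -0.2094,  0.061 ]), array([0.])), (array([ 0.5095, -0.0106,  0.0617]), array([0.]))]
knob (array([0.6141, 0.2806, 0.1313]), array([0.]))
travel left -0.0024895503833600174 52.6167
```

```bash
python3 -c "
from station import ctrl; print(ctrl.sign_off())"
```

```text
the job is handed in; nothing more can be done
None
```

The job is handed in, done in about 53 s. The hand-in reports no verdict, so success rests on my own checks.

**What was done**
- I pulled the top drawer out to its stop.
- I put knife4 from the bench into the drawer, then set the lid flat on the bench to the right of the pan.
- I put the three knives from the pan beside knife4, lengthwise with handles to the front, shut the drawer and put the lid back.

**Last checks**
- **Knives:** the pictures just before closing showed all four lying flat, side by side, handles to the front. I could not see into the drawer once it was shut.
- **Top drawer:** it met its stop under about 26 N and sits flush with the bottom drawer, which looks shut. The camera estimate of the remaining travel was −2.5 mm, which is shut within measuring error.
- **Lid:** its centre measured (0.615, −0.110) against the pan's (0.615, −0.109). Its corners were at 61 to 62.4 mm where I expected 63, which is level within the camera's error.
- **Other things on the bench:** the pot, tin, tape, brush and turquoise look-alikes looked unmoved. In the last top view the arm hid the brush and one look-alike, so those two rest on earlier pictures.
- **Robot:** clear of everything, with the gripper open.

I saw no check fail, no disturbance to knife4 or the lid, and no slip in the grip.

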